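Tighten the last head screw of a bench reactor

ROBOT

A 6-joint arm with a two-finger parallel gripper is mounted at the origin on the work surface. World frame = base frame: x ahead of the robot, y to its left, z up, the work surface at z = 0. Lengths are in mm, angles in rad, forces in N, time in s.
With the tool pointing down it reaches from about 300 to 875 mm from the base axis. Payload 4.2 kg.
Tool frame: the origin (TCP) lies midway between the tips of the shut fingers; the grasp point (between the pads) lies 19 mm behind it; z points along the fingers, x is the direction in which the jaws open and shut, and the axes are right-handed (so a half turn about z gives the same grasp; the last joint's range is limited). The gripper opens to 85 mm and grips with 20 to 120 N. Pads are 22 mm wide; open, the fingers measure 114 mm over their backs; the gripper's body (76 mm by 85 mm) begins 54 mm behind the grasp point. The pads swing forward as they close: fully open they stand 13 mm farther back than shut.
Start: joints at [-1.178, 0.32, 1.565, -0, 1.257, -0.02], TCP at [230.68, -526.714, 231.338] pointing down, gripper open.
Joint ranges: [-3.11, 3.11], [-0.84, 2.01], [0.21, 2.61], [-1.34, 4.49], [0.05, 2.63], [-2.56, 2.56]. Speed limits (rad/s): [2.57, 2.57, 3.14, 3.14, 3.14, 3.14].

INTERFACE

Orientations are given as a unit quaternion [x, y, z, w].
In Python, from station import manip, viewer gives the robot as it stands.
- The arm moves only by the tool step_arm, never from a script. Its argument "deltas" is a list of rows, each a list of 7 numbers: the turn, a rotation vector about the tool's x, y, z in rad, then the shift along the tool's x, y, z in cm, then the finger opening in cm, from 0 to 8.54. In form: [[wx, wy, wz, dx, dy, dz, fingers], ...]. A call has 1 to 5 rows; each row is the pose to reach, as a shift and turn from the pose commanded when the call began, along the tool's axes at that moment; what a row does not reach only later rows make up. A row lasts 1/12 s, in which the tool goes at most 41.7 mm and 7.16 degrees, less where a joint would pass 70% of its speed; a pose out of reach is approached as far as the arm can. A call with a gripper value outside its range is refused whole. The fingers move at their own pace and stop on an object; the grip force is fixed at half the most. Time passes only in rows, so rows that repeat a pose let the fingers close. It gives the time, the measured TCP pose, the force and the opening at its end, in the units of the state.
- manip.state(): the state, without advancing time (a new reading comes with each control period).
- viewer.get_image(name): name is "side" or "top" or "wrist"; returns a dict with "frame" (420x560x3 uint8, red, green, blue), "depth" (420x560 float32, mm along the optical axis (not along the pixel's ray), 0 where there is no reading), "K" (3x3 intrinsics, pixels), "pose" (4x4, takes a point from camera to world coordinates). Camera axes: x right, y down, z forward; pixel columns grow to the right and rows downward; lengths in mm; the calibration is good to about 2 mm. The wrist camera is an equidistant fisheye: a pixel r from the principal point sees the ray r / f radians off the axis. A picture is of the moment at which its call begins.
- manip.job_done(): hands the job in, once; it reports no verdict.
The state is a dict: "time_s": time; "qpos": joint angles; "qvel": joint speeds; "joint_efforts": joint torques, N m; "eef_pos": TCP position; "eef_rot": TCP orientation; "wrist_force": force on the tool from outside, world axes, zero at the start; "torque": the same for the moment, N m; "grip_width": finger opening in mm.
Only numpy, scipy, OpenCV 4.12 (cv2) and the standard library are available. Lean on these libraries where they do the work, as an engineer would, in place of code of your own. Each camera call takes 0.05 s, during which the arm holds its last target.

TASK

One head screw of the bench pressure reactor is still loose: the one straight in front of the pressure gauge's dial. Take the largest T-handle hex key from its stand, let it find the screw's socket, deep in its counterbore where the flats cannot be made out, by turning it under light pressure until it drops fully home, then turn the screw clockwise until it comes up hard, no further, and put the key back in its own hole in the stand. Never lean on the key or wrench it, and leave everything else where it stands.

Things in the scene. Friction and masses are not known exactly. Their poses are not given: they have to be found in the camera images.
- key_grip (a point): centre of the steel cross handle of the largest T-handle hex key, a bar 110 mm long (x), 18 mm wide (y), 20 mm high (z, up, from tip to handle). Below its middle a steel hexagon shaft, 14 mm across flats, two flats facing along x, runs 100 mm down from the handle's underside. About 0.44 kg; it stands upright, loose, in the stand.
- key_tip (a point): the lower end of the same key, on its axis, 110 mm below key_grip; same axes. The last 3 mm are a round nose, 10 mm across, bevelled over its last 2 mm to 5 mm; above it the full hexagon begins.
- stand_hole (a point): centre of the mouth of the largest key's hole in the wooden stand block (66 x 205 mm, 65 mm high); z up. The hole is round, 18 mm across, 55 mm deep; the key stands on its bottom, its tip then 55 mm below this point. The other two keys stand 75 and 137 mm from it along the block, on this frame's -y side.
- hex_key: the largest key itself; origin at its tip.
- socket (a point): centre of the mouth of the loose screw's hexagon socket, at the head's top face, on its upright axis; z up. Socket 14.7 mm across flats, 9 mm deep, floor flat. At any angle the key's nose enters 3 mm; its hexagon drops home only within about 4 degrees of the socket's flats, which stand at an unknown angle (same again every 60 degrees; these axes turn with the reactor, not the screw).
- screw (a joint): how far the loose screw has been turned clockwise seen from above (rad). It starts between 0.15 and 0.55, drags at about 0.15 N m and comes up hard at 1.35, where the turning moment climbs steeply: 0.5 N m is tight enough, over some 0.9 N m the socket is overloaded. The reading says nothing of where the flats stand.
- reactor: steel bench pressure reactor, 224 mm across; origin under its centre, z up. Head plate 220 mm across, top 166 mm up; six screws on an 88 mm radius, heads 24 mm across in 26 mm counterbores, 6 mm below the plate. Fittings rise up to 62 mm above it. The loose screw lies 120 degrees clockwise from the x axis seen from above; the gauge stands 40 mm inward of it.
- key_mid: next smaller T-handle key in the stand, to be left alone; origin at its tip.
- key_small: smallest T-handle key in the stand, to be left alone; origin at its tip.
- flask: conical glass flask, 84 mm across, 118 mm high, standing on the bench; origin under its centre.
- tube_rack: white rack of blue-capped tubes, 75 x 150 mm, 68 mm high; origin under its centre.
- bottle: glass bottle with a blue cap, 70 mm across, 150 mm high; origin under its centre.
- spare_screw: spare cap screw standing on its head, 24 mm across, 56 mm high; origin under its centre.
Things that resemble listed ones, but are neither listed nor needed, are in the scene too. Leave any purple look-alike of the hex_key alone.

How it is judged (in metres and radians):
On the way, in this order (a step that is already met when the one before it is completed fails the run):
1. the key is fully home in the loose screw's socket, before the screw is tight (z of key_tip in the frame of socket below -0.0065 m and horizontal distance between key_tip and socket below 0.003 m), for 0.1 s.
2. the screw has been turned up hard with the key home in it (value of joint screw above 1.29 rad and z of key_tip in the frame of socket below -0.005 m), for 0.1 s.
At the end, for the whole second after the job is handed in: The screw stands within 0.08 rad of its hard stop; the key is back in its own hole, tip at least 45 mm down and within 6 mm of the hole's axis, upright within 0.12 rad, at rest and released (value of joint screw above 1.27 rad and horizontal distance between key_tip and stand_hole below 0.006 m and z of key_tip in the frame of stand_hole below -0.045 m and angle between key_tip's own z axis and vertical below 0.12 rad and linear speed of hex_key below 0.02 m/s); the robot touches nothing.
It fails at once if the key is leaned on or forced against the reactor or a screw before it drops in (over 25 N) (contact force between hex_key and reactor above 25 N and not (z of key_tip in the frame of socket below -0.0042 m and horizontal distance between key_tip and socket below 0.003 m)).
It fails at once if the screw is wrenched past tight: contact forces of the key in the socket over 300 N, about 1 N m (contact force between hex_key and reactor above 300 N).
It fails at once if another thing is knocked or shifted by more than 25 mm (distance of any of key_mid, key_small, flask, tube_rack, bottle, spare_screw from where it was at the start of the episode above 0.025 m).
It also fails if it takes over 67 s, if anything falls off the work surface, if the arm or the gripper's body presses on something with over 40 N, if the wrist force passes 120 N, or if a joint passes its speed limit or range.

## Working session

There is one attempt and no reset: what is moved stays moved. The work goes in short steps, Python scripts to look and compute and a tool call to move; the robot and the scene stay as the last step left them, time stands still between calls to the robot, and variables do not carry over. Pictures are saved under pics/ and viewed, and the job is handed in when it is done.

Besides the shell and the picture viewer there is one more tool, called after "Emit:" as a command line: name --pt "numbers of a row" for each row, then --argument value for the rest. step_arm: Moves the arm, as the interface text tells. Its arguments: {"type":"object","properties":{"deltas":{"type":"array"}},"required":["deltas"]}

```bash
ls; mkdir -p pics
python3 - <<'E'
from station import manip, viewer
import cv2,pickle
print(manip.state())
for n in ["side","top","wrist"]:
    d=viewer.get_image(n); pickle.dump(d,open(f"{n}0.pkl","wb"))
    cv2.imwrite(f"pics/{n}0.png",d["frame"][:,:,::-1]); print(n,d["K"],d["pose"])
E
```

```text
pics
{'time_s': 0.0, 'qpos': array([-1.17801634e+00,  3.20296378e-01,  1.56570693e+00, -5.81759670e-06,
        1.25742562e+00, -1.99925961e-02]), 'qvel': array([-0.00015391,  0.00077914,  0.00110541, -0.00051918,  0.00062828,
        0.00260168]), 'joint_efforts': array([ 2.79668289e-03, -4.15510011e+01, -2.34156615e+01,  5.41993450e-05,
        8.36911466e-03,  5.97942304e-06]), 'eef_pos': array([ 230.47337951, -526.24417256,  230.46887616]), 'eef_rot': array([ 8.37003900e-01, -5.47196152e-01, -7.59845694e-04, -5.15379193e-04]), 'wrist_force': array([ 0.64736313, -0.7228973 ,  1.33654628]), 'torque': array([-0.00130129,  0.03339257,  0.04803959]), 'grip_width': 85.5139872789946}
side [[499.44270742   0.         290.19678471]
 [  0.         499.44270742 212.37750453]
 [  0.           0.           1.        ]] [[ 9.83802849e-01 -1.32021832e-01  1.21252593e-01  3.99941342e+02]
 [-1.78760159e-01 -6.72412109e-01  7.18266497e-01 -8.24008319e+02]
 [-1.32951469e-02 -7.28307759e-01 -6.85121192e-01  9.53571824e+02]
 [ 0.00000000e+00  0.00000000e+00  0.00000000e+00  1.00000000e+00]]
top [[433.81099671   0.         279.77581725]
 [  0.         433.81099671 206.96212405]
 [  0.           0.           1.        ]] [[-2.61666521e-02 -9.91072292e-01  1.30732623e-01  4.20769128e+02]
 [-9.99511845e-01  2.37050384e-02 -2.03504825e-02  2.94051573e+01]
 [ 1.70697775e-02 -1.31201309e-01 -9.91208777e-01  1.19462128e+03]
 [ 0.00000000e+00  0.00000000e+00  0.00000000e+00  1.00000000e+00]]
wrist [[325.1922621    0.         278.54698839]
 [  0.         325.1922621  209.06686799]
 [  0.           0.           1.        ]] [[ 4.00526614e-01 -8.76098284e-01 -2.68384480e-01  2.98245240e+02]
 [-9.16283057e-01 -3.83581625e-01 -1.15284413e-01 -4.96125801e+02]
 [-1.94687856e-03  2.92090627e-01 -9.56388663e-01  3.74519741e+02]
 [ 0.00000000e+00  0.00000000e+00  0.00000000e+00  1.00000000e+00]]
```

View pics/side0.png

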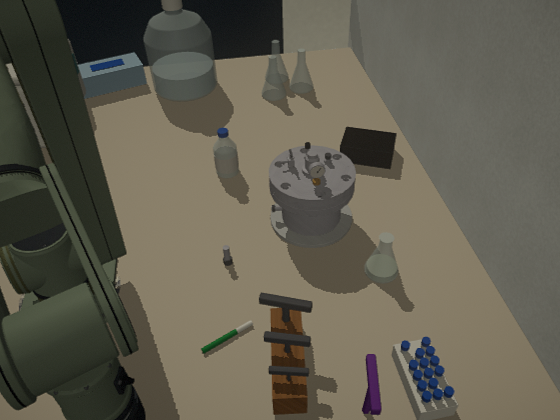

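View pics/top0.png

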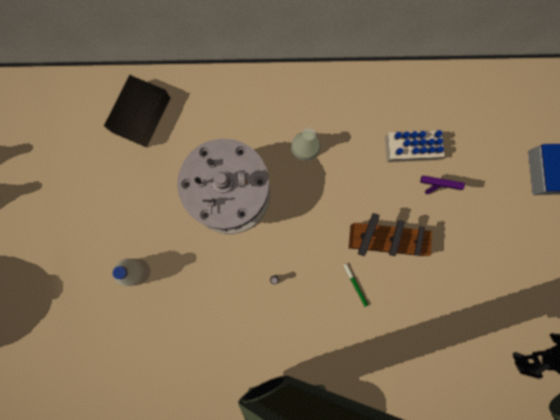

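View pics/wrist0.png

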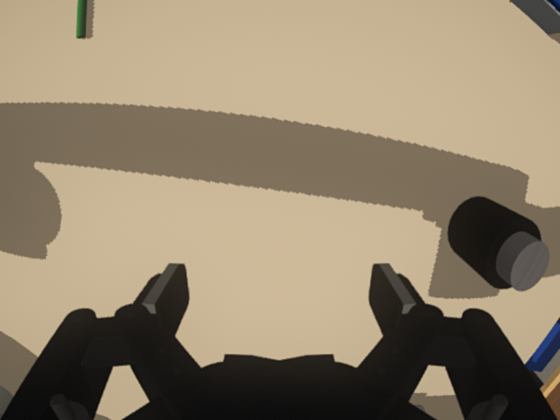

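The side view shows the stand with three dark keys at (286,302), (288,340) and (289,371), and the reactor at (312,180). The gauge dial is near (317,171). A purple look-alike lies at (372,383). In the top view the longest handle is at (369,235). I'll enlarge these.

Run:
```python
import cv2,pickle,numpy as np
s=pickle.load(open("side0.pkl","rb"))["frame"][:,:,::-1];t=pickle.load(open("top0.pkl","rb"))["frame"][:,:,::-1]
def c(im,x0,y0,x1,y1,w,h): return cv2.resize(im[y0:y1,x0:x1],(w,h),interpolation=cv2.INTER_CUBIC)
cv2.imwrite("pics/c1.png",np.hstack([c(s,262,135,362,245,400,440),c(t,170,132,280,242,400,400+40)]))
cv2.imwrite("pics/c2.png",np.hstack([c(s,250,285,330,420,320,540),c(t,340,200,440,270,460,322+0) if 0 else cv2.copyMakeBorder(c(t,340,200,440,270,460,322),0,218,0,0,0)]))
```

```text
(no output)
```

View pics/c1.png

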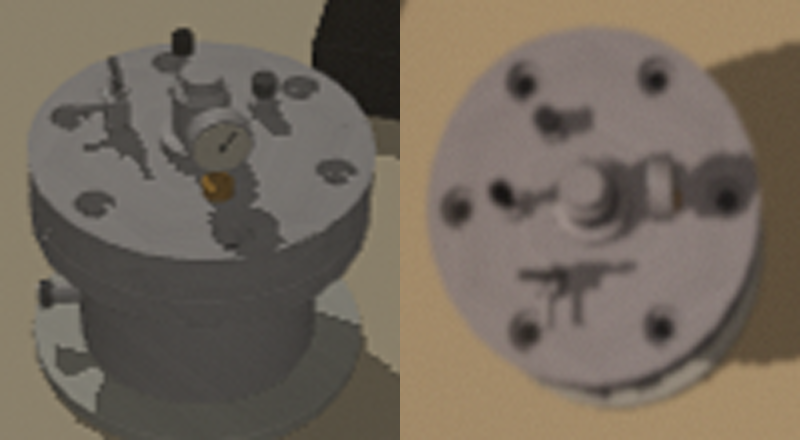

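View pics/c2.png

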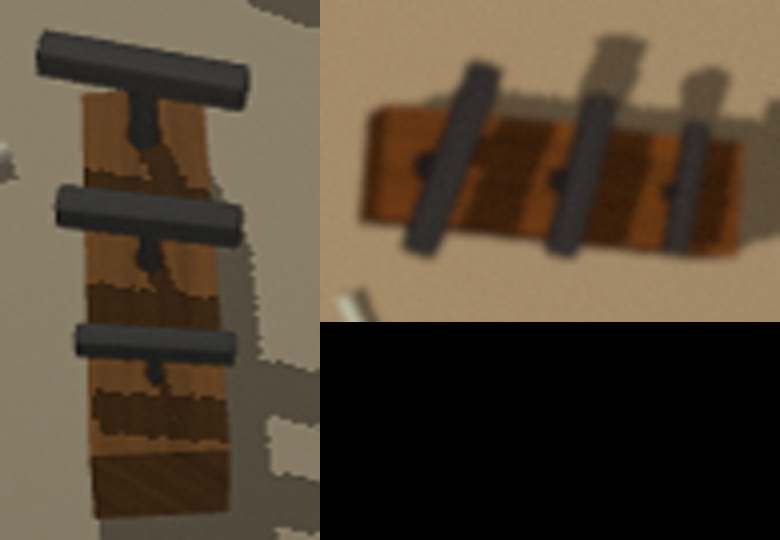

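The longest handle is the one at the end, at side (286,302) and top (369,235), so that is the key. The loose screw is the one in front of the dial and the orange gauge stem, at top (260,181) and side (321,194). Next I'll measure both.

```bash
cat > h.py <<'E'
import numpy as np,cv2,pickle
def ray(d,uv,fish=False):
    K=d["K"];p=d["pose"]
    x=(uv[0]-K[0,2])/K[0,0];y=(uv[1]-K[1,2])/K[1,1]
    if fish:
        r=np.hypot(x,y);v=np.array([x/r*np.sin(r),y/r*np.sin(r),np.cos(r)]) if r>1e-9 else np.array([0,0,1.])
    else: v=np.array([x,y,1.])
    return p[:3,3],p[:3,:3]@v
def onz(d,uv,z,fish=False):
    o,v=ray(d,uv,fish);return (o+v*(z-o[2])/v[2])
def proj(d,P,fish=False):
    p=d["pose"];K=d["K"];c=p[:3,:3].T@(np.asarray(P)-p[:3,3])
    if fish:
        th=np.arctan2(np.hypot(c[0],c[1]),c[2]);q=c[:2]/np.hypot(c[0],c[1])*th
    else: q=c[:2]/c[2]
    return q*K[0,0]+K[:2,2]
def cloud(d):
    z=d["depth"].astype(float);h,w=z.shape;K=d["K"];u,v=np.meshgrid(np.arange(w),np.arange(h))
    P=np.stack([(u-K[0,2])/K[0,0]*z,(v-K[1,2])/K[1,1]*z,z],-1)
    return P@d["pose"][:3,:3].T+d["pose"][:3,3]
E
python3 - <<'E'
from h import *
for n,box in [("side",(255,288,320,330)),("top",(350,205,385,262))]:
    d=pickle.load(open(n+"0.pkl","rb"));f=d["frame"].astype(int)
    P=cloud(d);x0,y0,x1,y1=box
    m=np.zeros(f.shape[:2],bool);m[y0:y1,x0:x1]=1
    g=(P[...,2]>105)&(P[...,2]<150)&(d["depth"]>0)&m
    Q=P[g];print(n,len(Q),Q.mean(0),np.percentile(Q[:,2],[5,50,95]))
    uv=np.argwhere(g)[:,::-1].astype(np.float32)
    r=cv2.minAreaRect(uv);print(r, onz(d,r[0],130),onz(d,r[0],120))
    xy=np.float32(Q[Q[:,2]>Q[:,2].max()-14][:,:2]);r2=cv2.minAreaRect(xy);print("xy rect",r2)
    # colour dark mask
    # block
    b=(f[...,0]>1.7*f[...,2])&(f[...,0]-f[...,2]>35)&(P[...,2]>58)&(P[...,2]<72)
    xy=np.float32(P[b][:,:2]);print("block",len(xy),cv2.minAreaRect(xy),np.median(P[b][:,2]))
    # reactor plate
    c=(abs(P[...,2]-166)<6)&(P[...,0]>300)
    ys,xs=np.nonzero(c);print("plate",c.sum(),P[c].mean(0),cv2.minEnclosingCircle(np.float32(P[c][:,:2])))
E
```

```text
side 635 [ 489.54031242 -216.7302153   125.97303   ] [114.21669798 128.61158174 132.2306897 ]
((285.38421630859375, 302.65606689453125), (53.93138122558594, 12.628400802612305), 10.007980346679688) [ 488.59613404 -220.48456214  130.        ] [ 489.67260108 -213.15643678  120.        ]
xy rect ((489.7711181640625, -213.57504272460938), (19.631349563598633, 108.6124038696289), 66.78846740722656)
block 1827 ((479.5369567871094, -287.166015625), (207.47804260253906, 65.63418579101562), 82.3901138305664) 65.2208275455165
plate 3723 [719.15401909 221.50847363 165.96603156] ((953.237548828125, 611.4757080078125), 687.7547607421875)
top 365 [ 489.51652033 -208.43769084  128.26700138] [118.956497   129.12452748 132.83069352]
((367.9865417480469, 233.67926025390625), (8.247542381286621, 44.34906005859375), 20.2248592376709) [ 489.59162121 -208.07266309  130.        ] [ 490.23807168 -210.30329499  120.        ]
xy rect ((490.162109375, -210.00534057617188), (18.739606857299805, 109.73243713378906), 67.09988403320312)
block 1334 ((480.55743408203125, -284.458984375), (205.9909210205078, 66.46409606933594), 82.52046966552734) 64.75289972136727
plate 5375 [619.07035082 144.03267128 165.7938767 ] ((620.51171875, 144.84556579589844), 110.4825668334961)
```

Run:
```python
from h import *
from scipy.optimize import least_squares
for n in ["side","top"]:
    d=pickle.load(open(n+"0.pkl","rb"));f=d["frame"];P=cloud(d)
    c=(abs(P[...,2]-166)<5)&(np.hypot(P[...,0]-620,P[...,1]-145)<125)
    c2=cv2.morphologyEx(c.astype(np.uint8),cv2.MORPH_CLOSE,np.ones((15,15)))
    cs,_=cv2.findContours(c2,0,cv2.CHAIN_APPROX_NONE);k=max(cs,key=cv2.contourArea)[:,0]
    W=np.array([onz(d,p,166)[:2] for p in k])
    r=least_squares(lambda q:np.hypot(W[:,0]-q[0],W[:,1]-q[1])-q[2],[620,145,110],loss="soft_l1");print(n,r.x,np.percentile(P[c][:,2],[5,50,95]))
    # rectified map of plate, 3 px/mm
    S=2.5;cx,cy=r.x[:2];N=600
    g=np.mgrid[0:N,0:N].astype(float);X=cx+ (300-g[0])/S;Y=cy+(300-g[1])/S   # up = +x, left=+y
    M=np.stack([X,Y,np.full_like(X,166)],-1).reshape(-1,3)
    p=d["pose"];cc=(M-p[:3,3])@p[:3,:3];uv=(cc[:,:2]/cc[:,2:])*d["K"][0,0]+d["K"][:2,2]
    uv=uv.reshape(N,N,2).astype(np.float32)
    im=cv2.remap(f,uv[...,0],uv[...,1],cv2.INTER_CUBIC)
    cv2.imwrite(f"pics/rect_{n}.png",im[:,:,::-1])
```

```text
side [619.78566882 139.2348426  109.9479503 ] [162.84872517 166.15213072 168.83824806]
top [620.16513042 144.40155683 108.76427296] [162.59129588 165.88506806 168.98466001]
```

View pics/rect_side.png

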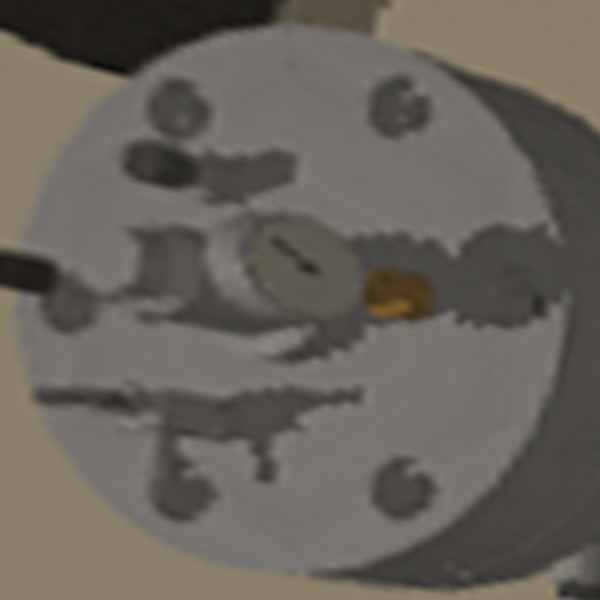

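View pics/rect_top.png

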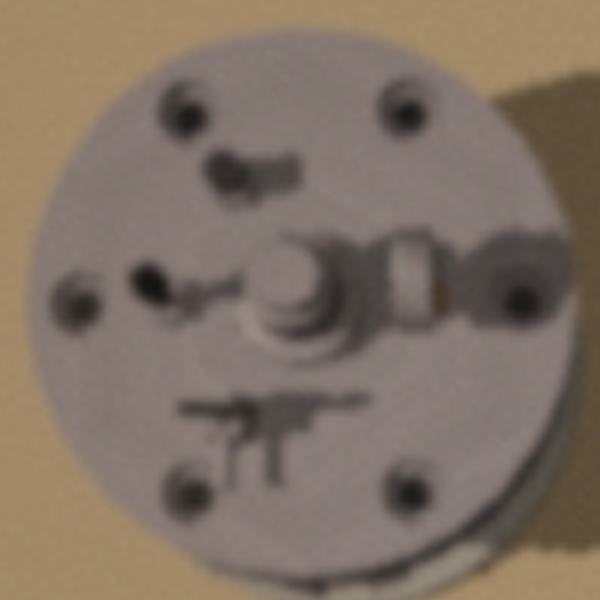

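Screw estimates agree at about (620, 56): the plate centre is (620,145) from the top view and (620.6,142.4) from the side view. The key is at about (490,-211.5), with its handle along -23°. Next is a helper that works out the moves.

```bash
cat > go.py <<'E'
import sys,numpy as np
from scipy.spatial.transform import Rotation as R
from station import manip
def down(yaw):
    c,s=np.cos(yaw),np.sin(yaw);return R.from_matrix(np.array([[c,s,0],[s,-c,0],[0,0,-1.]]))
def delta(x,y,z,yawdeg):
    s=manip.state();r=R.from_quat(s["eef_rot"]);m=r.as_matrix()
    d=m.T@(np.array([x,y,z])-s["eef_pos"])/10
    w=(r.inv()*down(np.radians(yawdeg))).as_rotvec()
    yaw=np.degrees(np.arctan2(m[1,0],m[0,0]))
    print("t",round(s["time_s"],2),"pos",s["eef_pos"].round(2),"yaw",round(yaw,2),"F",s["wrist_force"].round(2),"T",s["torque"].round(3),"grip",round(s["grip_width"],1),"q",s["qpos"].round(2))
    print("row",w.round(4),d.round(3))
if __name__=="__main__": delta(*map(float,sys.argv[1:5]))
E
python3 go.py 490 -211.5 230 67
```

```text
t 0.15 pos [ 230.54 -526.39  230.68] yaw -66.35 F [-0.13 -0.62 -0.75] T [ 0.051 -0.035 -0.018] grip 85.2 q [-1.18  0.32  1.57  0.    1.26 -0.02]
row [-1.6000e-03  6.0000e-04 -2.3274e+00] [-18.437 -36.397   0.094]
```

Emit:
step_arm --pt "0 0 -2.327 -18.4 -36.4 0 4.5" --pt "0 0 -2.327 -18.4 -36.4 0 4.5" --pt "0 0 -2.327 -18.4 -36.4 0 4.5" --pt "0 0 -2.327 -18.4 -36.4 0 4.5" --pt "0 0 -2.327 -18.4 -36.4 0 4.5"

```text
time_s: 0.57
eef_pos: [363.9, -364.4, 231.1]
eef_rot: [0.965, -0.261, -0.0, -0.0]
wrist_force: [1.0, -0.0, 0.7]
grip_width: 44.9
```

```bash
python3 go.py 490 -211.5 230 67
```

```text
t 0.57 pos [ 363.95 -364.36  231.12] yaw -30.23 F [ 1.05 -0.04  0.72] T [-0.037 -0.03   0.009] grip 44.9 q [-0.81  0.23  1.7   0.    1.22 -0.28]
row [-3.0000e-04  1.0000e-04 -1.6969e+00] [  3.196 -19.554   0.114]
```

Emit:
step_arm --pt "0 0 -1.697 3.2 -19.55 0 4.5" --pt "0 0 -1.697 3.2 -19.55 0 4.5" --pt "0 0 -1.697 3.2 -19.55 0 4.5" --pt "0 0 -1.697 3.2 -19.55 0 4.5" --pt "0 0 -1.697 3.2 -19.55 0 4.5"

```text
time_s: 0.98
eef_pos: [491.6, -211.2, 231.2]
eef_rot: [0.999, 0.05, 0.0, -0.0]
wrist_force: [0.3, -0.9, -0.9]
grip_width: 45.3
```

```bash
python3 go.py 490 -211.5 190 67
```

```text
t 0.98 pos [ 491.64 -211.2   231.18] yaw 5.71 F [ 0.27 -0.86 -0.94] T [-0.01  -0.036 -0.007] grip 45.3 q [-0.43  0.26  1.65  0.    1.23 -0.53]
row [-3.0000e-04 -7.0000e-04 -1.0698e+00] [-0.167  0.016  4.118]
```

Emit:
step_arm --pt "0 0 -1.07 0 0 1 4.5" --pt "0 0 -1.07 0 0 1 4.5" --pt "0 0 -1.07 0 0 1 4.5" --pt "0 0 -1.07 0 0 1 4.5" --pt "0 0 -1.07 0 0 1 4.5"

```text
time_s: 1.4
eef_pos: [490.1, -213.6, 220.9]
eef_rot: [0.935, 0.354, -0.0, -0.0]
wrist_force: [0.9, -0.5, -0.3]
grip_width: 44.9
```

```bash
python3 go.py 490 -211.5 210 67
```

```text
t 1.4 pos [ 490.07 -213.61  220.9 ] yaw 41.46 F [ 0.95 -0.51 -0.32] T [-0.013 -0.009  0.032] grip 44.9 q [-0.43  0.26  1.67 -0.    1.21 -1.16]
row [-8.000e-04  3.000e-04 -4.457e-01] [ 0.135 -0.162  1.091]
```

Emit:
step_arm --pt "0 0 -0.446 0.13 -0.16 1.1 4.5" --pt "0 0 -0.446 0.13 -0.16 1.1 4.5" --pt "0 0 -0.446 0.13 -0.16 1.1 4.5" --pt "0 0 -0.446 0.13 -0.16 1.1 4.5" --pt "0 0 -0.446 0.13 -0.16 1.1 4.5"

```text
time_s: 1.82
eef_pos: [489.9, -211.7, 210.0]
eef_rot: [0.835, 0.55, -0.0, -0.0]
wrist_force: [-0.5, -0.2, -0.0]
grip_width: 45.2
```

```bash
python3 - <<'E'
from h import *
from station import viewer,manip
d=viewer.get_image("wrist");pickle.dump(d,open("w1.pkl","wb"));cv2.imwrite("pics/w1.png",d["frame"][:,:,::-1])
E
python3 go.py 490 -211.5 100 67
```

```text
t 1.87 pos [ 489.95 -211.76  210.03] yaw 66.54 F [-0.68  0.58  0.16] T [ 0.006  0.006 -0.046] grip 45.1 q [-0.43  0.27  1.69 -0.    1.18 -1.59]
row [-0.0006  0.     -0.008 ] [2.6000e-02 1.0000e-03 1.1003e+01]
```

View pics/w1.png

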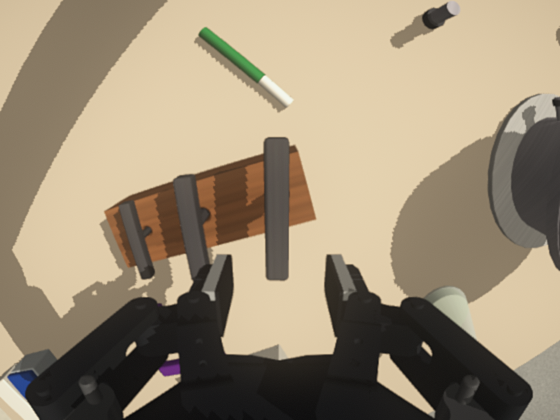

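The wrist view shows the large key's handle upright in the image, from (277,139) to (277,279), centred between the open fingers. key_mid is clear to the left at (192,225).

Run:
```python
from h import *
d=pickle.load(open("w1.pkl","rb"));f=d["frame"].astype(int)
m=((f.max(2)<95)&(f.max(2)-f.min(2)<25)).astype(np.uint8);m[:,:255]=0;m[:,300:]=0;m[:130]=0;m[285:]=0
n,l,s,c=cv2.connectedComponentsWithStats(m);k=1+np.argmax(s[1:,4]);print(s[k])
cs,_=cv2.findContours((l==k).astype(np.uint8),0,cv2.CHAIN_APPROX_NONE);
W=np.float32([onz(d,p,130,True)[:2] for p in cs[0][:,0]]);print(cv2.minAreaRect(W))
```

```text
[ 264  138   25  142 2676]
((485.84698486328125, -211.59237670898438), (17.087875366210938, 108.23179626464844), 67.04295349121094)
```

Emit:
step_arm --pt "0 0 -0.008 0 0 3 4.5" --pt "0 0 -0.008 0 0 6 4.5" --pt "0 0 -0.008 0 0 9 4.5" --pt "0 0 -0.008 0 0 10.9 4.5" --pt "0 0 -0.008 0 0 10.9 4.5"

```text
time_s: 2.28
eef_pos: [487.2, -210.5, 97.3]
eef_rot: [0.834, 0.552, -0.002, -0.004]
wrist_force: [-0.2, 0.4, -0.3]
grip_width: 45.3
```

Emit:
step_arm --pt "0 0 0 0 0 0 3" --pt "0 0 0 0 0 0 2.2" --pt "0 0 0 0 0 0 1.5" --pt "0 0 0 0 0 0 0.5" --pt "0 0 0 0 0 0 0.5"

```text
time_s: 2.7
eef_pos: [491.2, -212.4, 102.9]
eef_rot: [0.833, 0.553, 0.001, 0.002]
wrist_force: [-0.5, -0.1, 3.9]
grip_width: 16.8
```

```bash
python3 go.py 490 -211.5 100 67
```

```text
t 2.7 pos [ 491.19 -212.37  102.93] yaw 67.08 F [-0.52 -0.13  3.89] T [-0.07  -0.    -0.049] grip 16.8 q [-0.43  0.37  1.84 -0.    0.92 -1.6 ]
row [0.0037 0.0002 0.0015] [ 0.034 -0.144  0.292]
```

Emit:
step_arm --pt "0 0 0 0 0 0 0.5" --pt "0 0 0 0 0 0 0.5" --pt "0 0 0 0 0 0 0.5"

```text
time_s: 2.95
eef_pos: [491.2, -212.4, 102.9]
eef_rot: [0.833, 0.553, 0.001, 0.002]
wrist_force: [0.1, 0.1, 6.7]
grip_width: 17.1
```

```bash
python3 go.py 490 -211.5 230 67
```

```text
t 2.95 pos [ 491.2  -212.38  102.85] yaw 67.09 F [0.1  0.12 6.65] T [-0.03  -0.029  0.052] grip 17.1 q [-0.43  0.37  1.84 -0.    0.92 -1.6 ]
row [0.0036 0.0002 0.0015] [  0.032  -0.099 -12.715]
```

Gripped at TCP (491.2,-212.4,102.9), yaw 67.1. Now a straight lift.

Emit:
step_arm --pt "0 0 0 0 0 -1 0.5" --pt "0 0 0 0 0 -3 0.5" --pt "0 0 0 0 0 -5.5 0.5" --pt "0 0 0 0 0 -8.5 0.5" --pt "0 0 0 0 0 -12 0.5"

```text
time_s: 3.37
eef_pos: [488.3, -211.0, 220.9]
eef_rot: [0.833, 0.553, -0.002, -0.003]
wrist_force: [1.1, 0.5, -4.6]
grip_width: 16.8
```

Emit:
step_arm --pt "0 0 0 0 0 -3.5 0.5" --pt "0 0 0 0 0 -6 0.5" --pt "0 0 0 0 0 -7 0.5" --pt "0 0 0 0 0 -7 0.5"

```text
time_s: 3.7
eef_pos: [490.6, -212.0, 293.5]
eef_rot: [0.833, 0.553, 0.001, 0.002]
wrist_force: [0.3, 0.1, -4.9]
grip_width: 16.7
```

```bash
python3 - <<'E'
from h import *
from station import viewer,manip
for n in ["top","side"]:
    d=viewer.get_image(n);pickle.dump(d,open(n+"2.pkl","wb"));cv2.imwrite(f"pics/{n}2.png",d["frame"][:,:,::-1])
E
python3 go.py 620 30 295 67
```

```text
t 3.8 pos [ 489.09 -211.36  289.55] yaw 67.09 F [-0.8   0.61 -5.07] T [0.036 0.003 0.015] grip 17.1 q [-0.43  0.22  1.55 -0.    1.37 -1.6 ]
row [-0.0035 -0.0001  0.0016] [27.328  2.662 -0.553]
```

View pics/side2.png

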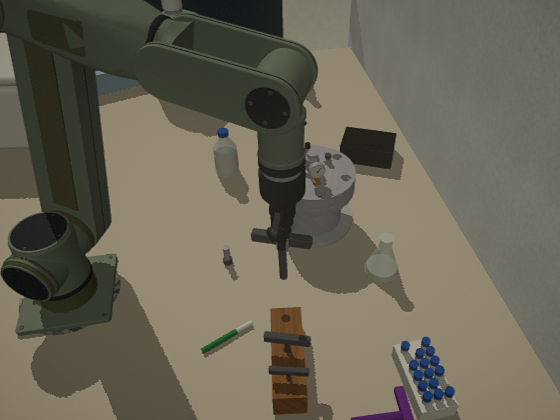

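The side view shows the key hanging upright in the gripper (tip at 283,275), with its empty hole visible at (286,318). Next I'll move to the front of the screw.

Emit:
step_arm --pt "0.0 0 0 2.5 0.25 -0.3 0.5" --pt "0 0 0 6 0.6 -0.5 0.5" --pt "0 0 0 9.5 1 -0.6 0.5" --pt "0 0 0 13 1.3 -0.6 0.5" --pt "0 0 0 16.5 1.6 -0.6 0.5"

```text
time_s: 4.22
eef_pos: [568.4, -64.5, 294.1]
eef_rot: [0.834, 0.552, -0.002, -0.002]
wrist_force: [0.5, -0.4, -4.4]
grip_width: 17.0
```

Emit:
step_arm --pt "0.0 0 0 3.5 0.3 0 0.5" --pt "0 0 0 6.5 0.6 0 0.5" --pt "0 0 0 8.5 0.8 0 0.5" --pt "0 0 0 9.7 1 0 0.5" --pt "0 0 0 9.7 1 0 0.5"

```text
time_s: 4.63
eef_pos: [616.2, 21.5, 294.1]
eef_rot: [0.833, 0.554, -0.002, -0.002]
wrist_force: [-0.7, -0.8, -3.3]
grip_width: 16.9
```

```bash
python3 - <<'E'
from h import *
from station import viewer,manip
for n in ["wrist"]:
    d=viewer.get_image(n);pickle.dump(d,open(n+"3.pkl","wb"));cv2.imwrite(f"pics/{n}3.png",d["frame"][:,:,::-1])
E
python3 go.py 620 56 295 67
```

```text
t 4.68 pos [615.5   19.8  294.66] yaw 67.18 F [-1.1   0.02 -4.43] T [-0.064  0.013  0.01 ] grip 16.9 q [ 0.01  0.36  1.35 -0.    1.44 -1.16]
row [-0.0043  0.0027  0.0031] [ 3.511 -0.99  -0.039]
```

View pics/wrist3.png

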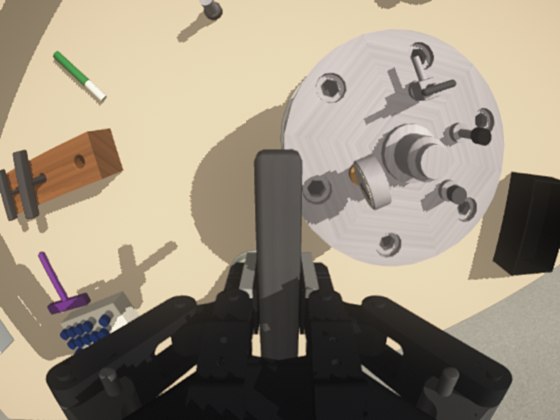

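The wrist view shows all six screws. The loose one is at (317,188), in front of the gauge at (365,178), with the others at (331,88), (421,55), (485,118), (466,207) and (389,244). The stand hole is at (81,160). Next I'll settle and measure by ray casting.

Emit:
step_arm --pt "0.0 0 0 0 0 0 0.5" --pt "0 0 0 0 0 0 0.5"

```text
time_s: 4.85
eef_pos: [615.3, 18.1, 296.7]
eef_rot: [0.834, 0.552, -0.001, -0.0]
wrist_force: [0.4, -0.6, -4.1]
grip_width: 17.6
```

```bash
python3 - <<'E'
from h import *
from station import viewer,manip
d=viewer.get_image("wrist");pickle.dump(d,open("wrist4.pkl","wb"))
f=d["frame"]
cv2.imwrite("pics/w4.png",cv2.resize(f[20:270,270:510,::-1],None,fx=2.4,fy=2.4,interpolation=cv2.INTER_CUBIC))
cv2.imwrite("pics/w4h.png",cv2.resize(f[120:200,40:140,::-1],None,fx=5,fy=5,interpolation=cv2.INTER_CUBIC))
E
python3 go.py 620 56 295 67
```

```text
t 4.9 pos [615.38  18.06 297.05] yaw 67.0 F [-0.6  0.3 -4.8] T [ 0.001 -0.017 -0.009] grip 17.2 q [ 0.01  0.36  1.35 -0.    1.44 -1.16]
row [-0.0007  0.0009  0.0001] [ 3.673 -1.056  0.203]
```

View pics/w4.png

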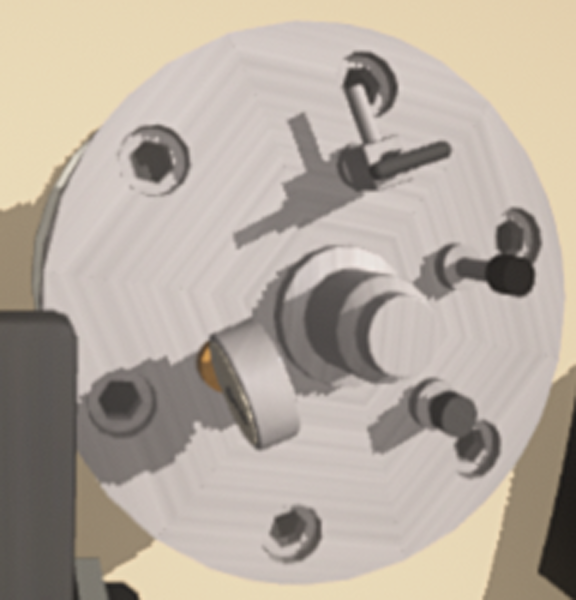

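View pics/w4h.png

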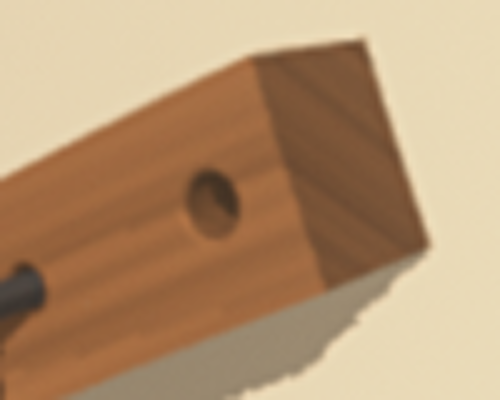

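Run:
```python
from h import *
d=pickle.load(open("wrist4.pkl","rb"))
print("cam",d["pose"][:3,3])
for u,z in [((320.8,187.9),166),((320.4,186.3),160)]: print("screw",onz(d,u,z,True))
ps=[(154,160),(121,399),(290,528),(371,82),(516,236),(474,446)]
for p in ps: print(onz(d,(270+p[0]/2.4,20+p[1]/2.4),158,True).round(1))
print("hole w",onz(d,(82.8,160.6),65,True))
for n in ["side2","top2"]:
    e=pickle.load(open(n+".pkl","rb"));
    print(n,proj(e,(490,-211.5,65)), proj(e,(620,56,160)))
    u,v=proj(e,(490,-211.5,65)).astype(int);c=e["frame"][v-15:v+15,u-20:u+20,::-1]
    cv2.imwrite(f"pics/{n}_hole.png",cv2.resize(c,None,fx=12,fy=12,interpolation=cv2.INTER_CUBIC));print(u-20,v-15)
```

```text
cam [546.54278414  47.77795247 440.71199851]
screw [619.64284441  56.28416166 166.        ]
screw [619.73673971  56.6667244  160.        ]
[542.7 100.9 158. ]
[620.2  56.8 158. ]
[697.2 102.6 158. ]
[541.6 193.9 158. ]
[618.7 238.2 158. ]
[697.5 193.  158. ]
hole w [ 488.27654846 -209.40030333   65.        ]
side2 [285.91784161 317.67567409] [319.1611852  194.59367026]
265 302
top2 [363.8458879  235.23540843] [259.36301319 181.75224526]
343 220
```

View pics/side2_hole.png

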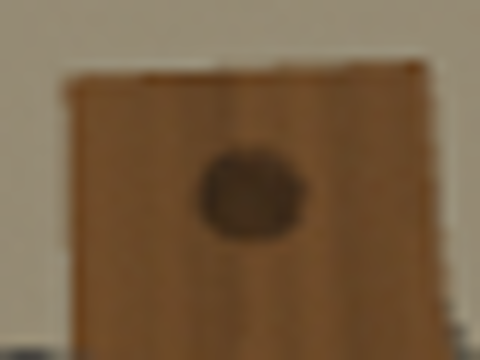

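View pics/top2_hole.png

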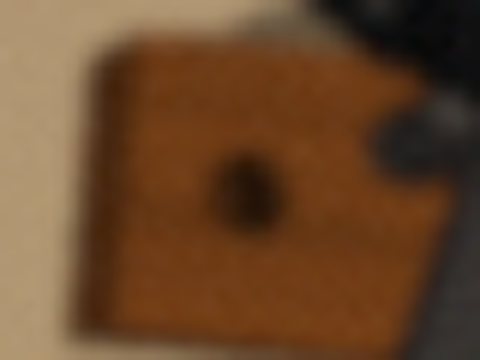

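Run:
```python
from h import *
from go import R
from station import viewer,manip
s=manip.state();Rm=R.from_quat(s["eef_rot"]).as_matrix();p=s["eef_pos"];print(p)
for n in ["side","top"]:
    d=viewer.get_image(n);pickle.dump(d,open(n+"5.pkl","wb"))
    tip=p+Rm@[0,-2.6,92.9];grip=p+Rm@[0,-2.6,-17.1]
    u=proj(d,tip);print(n,u,proj(d,grip),proj(d,(620,56,160)))
    x0,y0=int(u[0])-45,int(u[1])-60
    c=cv2.resize(d["frame"][y0:y0+75,x0:x0+100,::-1],None,fx=8,fy=8,interpolation=cv2.INTER_CUBIC)
    cv2.imwrite(f"pics/{n}5.png",c);print(x0,y0)
```

```text
[615.3776924   18.06146065 297.0541096 ]
side [320.19773268 190.92404242] [321.67142208 151.97411421] [319.1611852  194.59367026]
275 130
top [274.79709421 180.81303939] [275.06786358 170.61640722] [259.36301319 181.75224526]
229 120
```

View pics/side5.png

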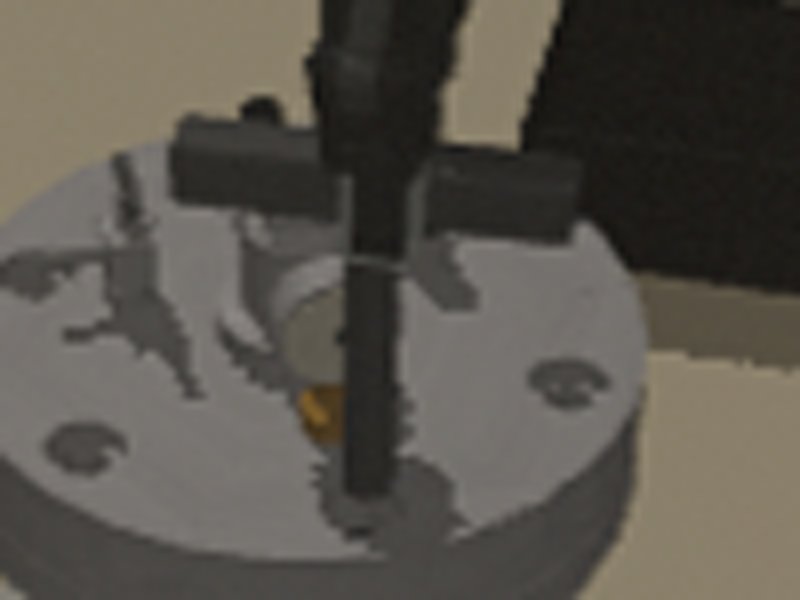

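View pics/top5.png

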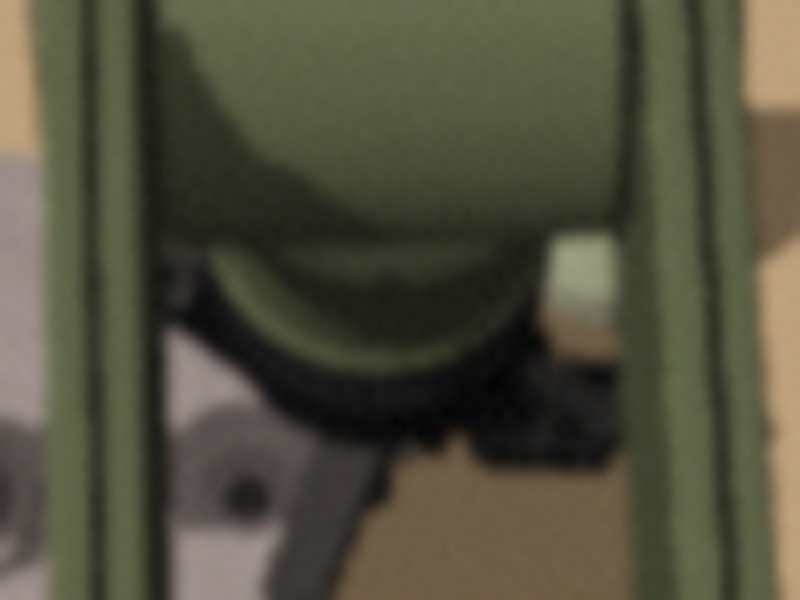

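The side view confirms the tip model: tip at (320.4,191.0) against a predicted (320.2,190.9). I'll enlarge the loose screw in the first side picture.

Run:
```python
from h import *
d=pickle.load(open("side0.pkl","rb"))
c=d["frame"][180:210,300:340,::-1].astype(float);c=np.clip((c-50)*2.5,0,255).astype(np.uint8)
cv2.imwrite("pics/s0.png",cv2.resize(c,None,fx=15,fy=15,interpolation=cv2.INTER_CUBIC))
d=pickle.load(open("top0.pkl","rb"))
c=d["frame"][165:195,240:280,::-1].astype(float);c=np.clip((c-20)*1.8,0,255).astype(np.uint8)
cv2.imwrite("pics/t0.png",cv2.resize(c,None,fx=15,fy=15,interpolation=cv2.INTER_CUBIC))
```

View pics/s0.png

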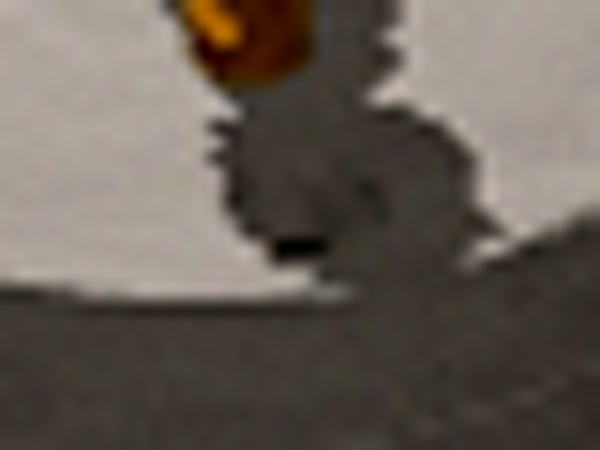

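View pics/t0.png

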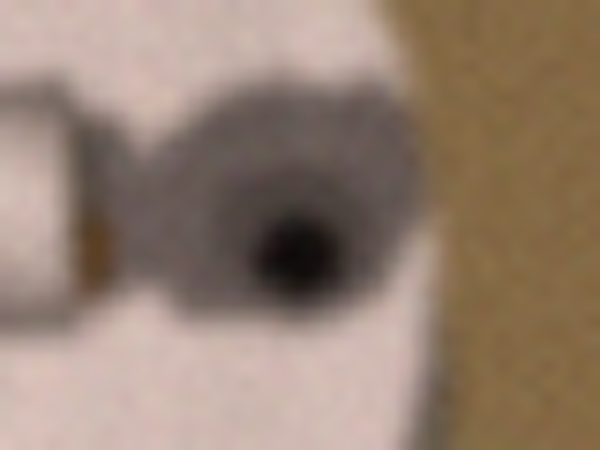

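Screw estimate is (620.8,55.5). With the key axis 2.6 mm along -tool y, the TCP target is (623.2,54.5). I'll move above it with the tip at about 172.

```bash
python3 go.py 623.2 54.5 285 67
```

```text
t 5.0 pos [615.61  18.27 297.5 ] yaw 67.01 F [-0.79 -0.26 -4.64] T [-0.02   0.005 -0.064] grip 17.2 q [ 0.01  0.35  1.35 -0.    1.44 -1.16]
row [0.0001 0.0003 0.0001] [ 3.632 -0.717  1.249]
```

Emit:
step_arm --pt "0 0 0 1.2 -0.2 0.4 0.5" --pt "0 0 0 2.4 -0.5 0.8 0.5" --pt "0 0 0 3.2 -0.65 1.1 0.5" --pt "0 0 0 3.6 -0.7 1.25 0.5" --pt "0 0 0 3.6 -0.7 1.25 0.5"

```text
time_s: 5.42
eef_pos: [623.5, 56.8, 283.9]
eef_rot: [0.833, 0.553, -0.001, -0.0]
wrist_force: [0.1, 0.6, -4.5]
grip_width: 16.9
```

Emit:
step_arm --pt "0 0 0 0 0 0.5 0.5" --pt "0 0 0 0 0 1.0 0.5" --pt "0 0 0 0 0 1.5 0.5" --pt "0 0 0 0 0 1.8 0.5" --pt "0 0 0 0 0 1.8 0.5"

```text
time_s: 5.83
eef_pos: [623.1, 54.9, 265.6]
eef_rot: [0.834, 0.552, -0.001, -0.0]
wrist_force: [-0.0, -1.0, -3.9]
grip_width: 16.9
```

Emit:
step_arm --pt "0 0 0 0 0 0 0.5" --pt "0 0 0 0 0 0 0.5" --pt "0 0 0 0 0 0 0.5"

```text
time_s: 6.08
eef_pos: [623.8, 55.2, 267.2]
eef_rot: [0.833, 0.553, 0.0, 0.0]
wrist_force: [-0.4, 0.4, -4.8]
grip_width: 16.8
```

```bash
python3 go.py 623.2 54.5 256 67;python3 - <<'E'
from h import *
from go import R
from station import viewer,manip
s=manip.state();Rm=R.from_quat(s["eef_rot"]).as_matrix();p=s["eef_pos"];tip=p+Rm@[0,-2.6,92.9];print(p,tip)
o=[]
for n in ["side","wrist"]:
    d=viewer.get_image(n);pickle.dump(d,open(n+"6.pkl","wb"))
    if n=="side":
        u=proj(d,tip);print(n,u)
        x0,y0=int(u[0])-45,int(u[1])-50
        c=cv2.resize(d["frame"][y0:y0+75,x0:x0+100,::-1],None,fx=8,fy=8,interpolation=cv2.INTER_CUBIC)
        cv2.imwrite(f"pics/{n}6.png",c);print(x0,y0)
    else: cv2.imwrite(f"pics/{n}6.png",d["frame"][:,:,::-1])
E
```

```text
t 6.08 pos [623.77  55.16 267.19] yaw 67.08 F [-0.36  0.45 -4.83] T [0.007 0.004 0.017] grip 16.8 q [ 0.07  0.38  1.38 -0.    1.38 -1.1 ]
row [ 0.0008 -0.0003  0.0015] [-0.083 -0.028  1.119]
[623.77293757  55.15564243 267.18703252] [621.45212488  56.16220186 174.28509139]
side [319.8981495  189.97051839]
274 139
```

View pics/side6.png

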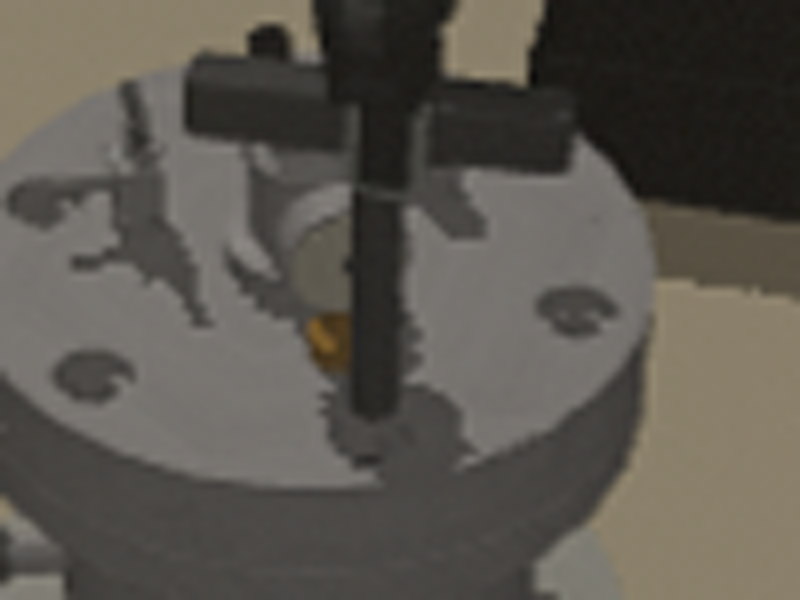

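View pics/wrist6.png

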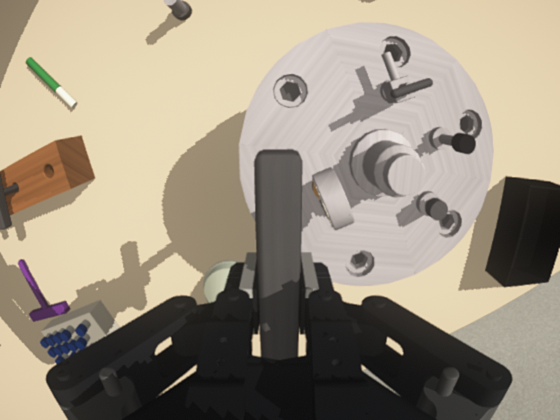

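The side view shows the tip at crop (374,415), just above the shadowed counterbore with its dark edge at (365,462). It lines up, so I'll go down slowly.

Emit:
step_arm --pt "0 0 0 -0.08 -0.03 0.3 0.5" --pt "0 0 0 -0.08 -0.03 0.6 0.5" --pt "0 0 0 -0.08 -0.03 0.9 0.5" --pt "0 0 0 -0.08 -0.03 1.1 0.5" --pt "0 0 0 -0.08 -0.03 1.1 0.5"

```text
time_s: 6.6
eef_pos: [622.7, 54.6, 254.9]
eef_rot: [0.833, 0.553, -0.001, -0.0]
wrist_force: [-0.5, -0.3, -3.5]
grip_width: 16.7
```

Emit:
step_arm --pt "0 0 0 0 0 0 0.5" --pt "0 0 0 0 0 0 0.5"

```text
time_s: 6.77
eef_pos: [623.1, 54.6, 255.9]
eef_rot: [0.833, 0.553, 0.0, 0.0]
wrist_force: [-0.5, -0.5, -4.8]
grip_width: 16.9
```

```bash
python3 go.py 623.2 54.5 250 67
```

```text
t 6.77 pos [623.11  54.65 255.87] yaw 67.09 F [-0.45 -0.5  -4.83] T [ 0.035 -0.046 -0.02 ] grip 16.9 q [ 0.07  0.39  1.4  -0.    1.35 -1.1 ]
row [ 0.0002 -0.      0.0016] [-0.01   0.014  0.587]
```

Emit:
step_arm --pt "0 0 0 0 0 0.1 0.5" --pt "0 0 0 0 0 0.2 0.5" --pt "0 0 0 0 0 0.3 0.5" --pt "0 0 0 0 0 0.4 0.5" --pt "0 0 0 0 0 0.4 0.5"

```text
time_s: 7.18
eef_pos: [622.9, 54.6, 251.5]
eef_rot: [0.833, 0.553, -0.0, -0.0]
wrist_force: [-1.3, 0.7, -4.1]
grip_width: 16.8
```

Emit:
step_arm --pt "0 0 0 0 0 0.08 0.5" --pt "0 0 0 0 0 0.16 0.5" --pt "0 0 0 0 0 0.2 0.5" --pt "0 0 0 0 0 0.2 0.5"

```text
time_s: 7.52
eef_pos: [622.9, 54.6, 249.7]
eef_rot: [0.833, 0.553, -0.0, -0.0]
wrist_force: [-0.3, 0.2, -3.8]
grip_width: 17.3
```

```bash
python3 go.py 623.2 54.5 250 67
```

```text
t 7.52 pos [622.94  54.59 249.66] yaw 67.09 F [-0.32  0.18 -3.85] T [-0.024  0.01   0.03 ] grip 17.3 q [ 0.07  0.39  1.41 -0.    1.34 -1.1 ]
row [-0.0002  0.0003  0.0016] [ 0.002  0.028 -0.034]
```

Emit:
step_arm --pt "0 0 0 0 0 0.04 0.5" --pt "0 0 0 0 0 0.08 0.5" --pt "0 0 0 0 0 0.12 0.5" --pt "0 0 0 0 0 0.15 0.5" --pt "0 0 0 0 0 0.15 0.5"

```text
time_s: 7.93
eef_pos: [623.0, 54.6, 248.3]
eef_rot: [0.833, 0.553, -0.0, 0.0]
wrist_force: [-0.4, -0.2, -3.4]
grip_width: 17.2
```

```bash
python3 go.py 623.2 54.5 250 67
```

```text
t 7.93 pos [622.97  54.6  248.25] yaw 67.09 F [-0.36 -0.24 -3.42] T [-0.042  0.049  0.013] grip 17.2 q [ 0.07  0.39  1.41 -0.    1.34 -1.1 ]
row [-0.      0.0002  0.0016] [-0.     0.025 -0.175]
```

Emit:
step_arm --pt "0 0 0 0 0 0.04 0.5" --pt "0 0 0 0 0 0.08 0.5" --pt "0 0 0 0 0 0.12 0.5" --pt "0 0 0 0 0 0.15 0.5" --pt "0 0 0 0 0 0.15 0.5"

```text
time_s: 8.35
eef_pos: [623.0, 54.6, 246.7]
eef_rot: [0.833, 0.553, -0.0, 0.0]
wrist_force: [-0.8, -0.2, -4.9]
grip_width: 17.2
```

```bash
python3 go.py 623.2 54.5 250 67
```

```text
t 8.35 pos [622.98  54.6  246.69] yaw 67.09 F [-0.82 -0.19 -4.92] T [-0.083  0.031 -0.022] grip 17.2 q [ 0.07  0.39  1.42 -0.    1.33 -1.1 ]
row [-0.0001  0.0002  0.0016] [-0.001  0.024 -0.331]
```

Emit:
step_arm --pt "0 0 0 0 0 0.04 0.5" --pt "0 0 0 0 0 0.08 0.5" --pt "0 0 0 0 0 0.12 0.5" --pt "0 0 0 0 0 0.15 0.5" --pt "0 0 0 0 0 0.15 0.5"

```text
time_s: 8.77
eef_pos: [623.0, 54.6, 245.2]
eef_rot: [0.833, 0.553, -0.0, 0.0]
wrist_force: [-0.2, -0.4, -3.9]
grip_width: 17.1
```

```bash
python3 go.py 623.2 54.5 250 67
python3 - <<'E'
from h import *
from station import viewer
d=viewer.get_image("side");pickle.dump(d,open("side7.pkl","wb"))
cv2.imwrite("pics/side7.png",cv2.resize(d["frame"][139:214,274:374,::-1],None,fx=8,fy=8,interpolation=cv2.INTER_CUBIC))
E
```

```text
t 8.77 pos [622.98  54.62 245.16] yaw 67.1 F [-0.18 -0.45 -3.92] T [-0.093  0.087 -0.019] grip 17.1 q [ 0.07  0.39  1.42 -0.    1.33 -1.1 ]
row [-0.0001  0.0002  0.0017] [-0.002  0.025 -0.484]
```

View pics/side7.png

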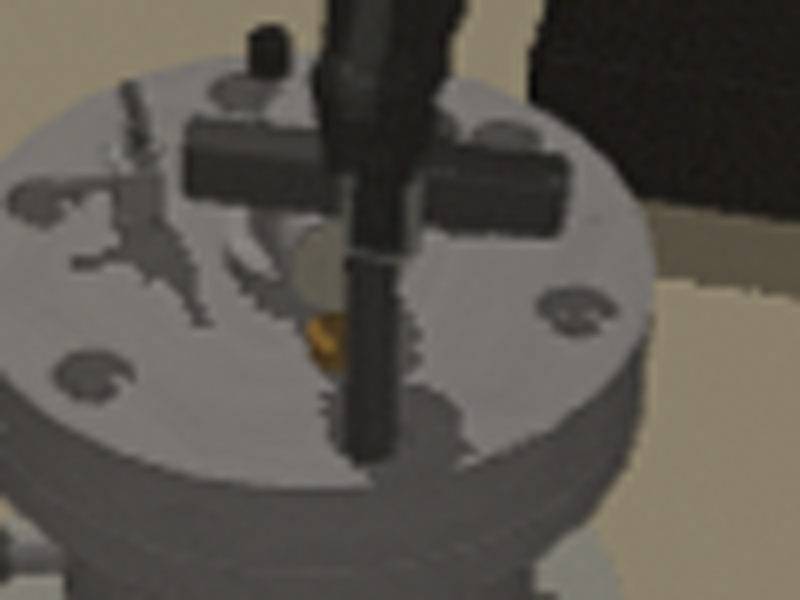

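Run:
```python
from h import *
for n in ["side0","side5","side6","side7"]:
    d=pickle.load(open(n+".pkl","rb"));P=cloud(d)
    if n=="side0": box=(255,288,320,330)
    elif n=="side5": box=(295,143,349,162)
    elif n=="side6": box=(295,143,349,162)
    else: box=(295,152,349,170)
    x0,y0,x1,y1=box;g=P[y0:y1,x0:x1].reshape(-1,3);f=d["frame"][y0:y1,x0:x1].reshape(-1,3).max(1)
    m=(f<75)
    q=g[m]; import numpy as np
    print(n,m.sum(),np.percentile(q[:,2],[5,25,50,75,95]).round(1))
    if n!="side0":
        for ex in [(300,312),(333,345)]:
            c=P[y0:y1,ex[0]:ex[1]].reshape(-1,3);c=c[d["frame"][y0:y1,ex[0]:ex[1]].reshape(-1,3).max(1)<75];print(ex,len(c),c.mean(0).round(1),np.percentile(c[:,2],[2,50,98]).round(1))
```

```text
side0 813 [ 64.3 106.4 126.1 129.8 132. ]
side5 767 [ 54.6 310.9 320.3 325.  370. ]
(300, 312) 153 [583.5  44.2 305.1] [206.  318.9 325. ]
(333, 345) 165 [664.4  59.6 277.4] [ 32.6 318.5 326.5]
side6 740 [ 45.9 280.  290.8 295.4 343.5]
(300, 312) 152 [591.2  80.3 276.9] [207.1 287.7 295.5]
(333, 345) 164 [678.5 105.6 241.1] [ 34.2 287.9 296.6]
side7 659 [160.2 260.2 269.7 273.7 321. ]
(300, 312) 141 [588.9  70.2 258.7] [184.  266.4 273.8]
(333, 345) 151 [665.   63.6 248.6] [ 37.1 267.7 274.6]
```

Emit:
step_arm --pt "0 0 0 0 0 0.04 0.5" --pt "0 0 0 0 0 0.08 0.5" --pt "0 0 0 0 0 0.12 0.5" --pt "0 0 0 0 0 0.15 0.5" --pt "0 0 0 0 0 0.15 0.5"

```text
time_s: 9.23
eef_pos: [623.1, 54.6, 244.1]
eef_rot: [0.833, 0.553, 0.0, 0.0]
wrist_force: [-1.4, -1.3, -1.6]
grip_width: 16.7
```

```bash
python3 go.py 623.2 54.5 250 67
```

```text
t 9.23 pos [623.06  54.63 244.13] yaw 67.09 F [-1.36 -1.26 -1.63] T [-0.108  0.232  0.024] grip 16.7 q [ 0.07  0.39  1.42 -0.    1.33 -1.1 ]
row [ 0.0004 -0.0001  0.0017] [-0.007  0.018 -0.587]
```

Light floor contact came at tip height about 151, which is the floor of the socket, so the hexagon seems to have entered already. A small clockwise turn about the key axis will show whether the screw's drag is felt.

Emit:
step_arm --pt "0 0 0.04 -0.01 0 0 0.5" --pt "0 0 0.08 -0.02 0 0 0.5" --pt "0 0 0.12 -0.03 0 0 0.5" --pt "0 0 0.16 -0.04 0 0 0.5" --pt "0 0 0.2 -0.05 -0.005 0 0.5"

```text
time_s: 9.65
eef_pos: [622.7, 54.0, 244.1]
eef_rot: [0.885, 0.466, -0.0, 0.0]
wrist_force: [-0.5, -0.9, -2.2]
grip_width: 17.0
```

```bash
python3 go.py 623.2 54.5 250 67
```

```text
t 9.65 pos [622.68  54.03 244.1 ] yaw 55.54 F [-0.55 -0.87 -2.18] T [-0.293  0.296  0.163] grip 17.0 q [ 0.07  0.39  1.42 -0.    1.33 -0.9 ]
row [ 0.0003  0.0004 -0.2   ] [ 0.068  0.016 -0.59 ]
```

The moment is 0.163 N m, which matches the screw's drag, so the key is engaged and home. At most 0.55 rad was used at the start, so 0.5 rad more is safe. I'll trim the lateral load as I turn.

Emit:
step_arm --pt "0 0 0.05 -0.035 0 0.02 0.5" --pt "0 0 0.1 -0.05 0 0.02 0.5" --pt "0 0 0.15 -0.06 -0.005 0.02 0.5" --pt "0 0 0.2 -0.075 -0.01 0.02 0.5" --pt "0 0 0.25 -0.085 -0.015 0.02 0.5"

```text
time_s: 10.07
eef_pos: [622.2, 53.4, 244.1]
eef_rot: [0.936, 0.352, 0.0, 0.0]
wrist_force: [-0.1, -0.9, -1.1]
grip_width: 16.9
```

```bash
python3 go.py 623.2 54.5 250 67
```

```text
t 10.07 pos [622.16  53.44 244.09] yaw 41.2 F [-0.13 -0.93 -1.06] T [-0.218  0.251  0.149] grip 16.9 q [ 0.07  0.39  1.42 -0.    1.33 -0.65]
row [ 7.000e-04  1.000e-04 -4.503e-01] [ 0.148 -0.011 -0.591]
```

Emit:
step_arm --pt "0 0 0.05 -0.035 0 0 0.5" --pt "0 0 0.1 -0.05 0 0 0.5" --pt "0 0 0.15 -0.06 0 0 0.5" --pt "0 0 0.2 -0.075 -0.005 0 0.5" --pt "0 0 0.24 -0.085 -0.008 0 0.5"

```text
time_s: 10.48
eef_pos: [621.6, 53.0, 244.1]
eef_rot: [0.971, 0.237, 0.0, 0.0]
wrist_force: [-0.9, -1.4, -2.1]
grip_width: 17.2
```

```bash
python3 go.py 623.2 54.5 250 67
```

```text
t 10.48 pos [621.55  52.97 244.1 ] yaw 27.46 F [-0.87 -1.42 -2.13] T [-0.221  0.221  0.165] grip 17.2 q [ 0.07  0.39  1.43 -0.    1.33 -0.41]
row [ 8.000e-04 -2.000e-04 -6.901e-01] [ 0.217 -0.059 -0.59 ]
```

Emit:
step_arm --pt "0 0 0.02 -0.005 0 0 0.5" --pt "0 0 0.04 -0.01 0 0 0.5"

```text
time_s: 10.65
eef_pos: [621.5, 52.9, 244.1]
eef_rot: [0.976, 0.218, 0.0, 0.0]
wrist_force: [-1.2, -1.3, -0.3]
grip_width: 16.8
```

```bash
python3 go.py 623.2 54.5 250 67|head -1
```

```text
t 10.65 pos [621.46  52.93 244.08] yaw 25.24 F [-1.16 -1.29 -0.28] T [-0.229  0.29   0.16 ] grip 16.8 q [ 0.07  0.39  1.43 -0.    1.33 -0.37]
```

Emit:
step_arm --pt "0 0 0.02 -0.005 0 0 0.5" --pt "0 0 0.04 -0.01 0 0 0.5"

```text
time_s: 10.82
eef_pos: [621.4, 52.9, 244.1]
eef_rot: [0.98, 0.199, 0.0, 0.0]
wrist_force: [-1.9, -1.2, 0.8]
grip_width: 17.2
```

```bash
python3 go.py 623.2 54.5 250 67|head -1
```

```text
t 10.82 pos [621.36  52.88 244.05] yaw 22.9 F [-1.91 -1.19  0.76] T [-0.22   0.37   0.152] grip 17.2 q [ 0.07  0.39  1.43 -0.    1.33 -0.33]
```

Emit:
step_arm --pt "0 0 0.02 -0.035 0 -0.02 0.5" --pt "0 0 0.04 -0.04 0 -0.03 0.5"

```text
time_s: 10.98
eef_pos: [621.2, 52.8, 244.1]
eef_rot: [0.984, 0.179, 0.0, 0.0]
wrist_force: [-0.9, -0.6, 0.7]
grip_width: 17.0
```

```bash
python3 go.py 623.2 54.5 250 67|head -1
```

```text
t 10.98 pos [621.15  52.83 244.07] yaw 20.59 F [-0.86 -0.57  0.74] T [-0.148  0.194  0.155] grip 17.0 q [ 0.07  0.39  1.43 -0.    1.33 -0.29]
```

Emit:
step_arm --pt "0 0 0.02 -0.005 0 0 0.5" --pt "0 0 0.03 -0.008 0 0 0.5"

```text
time_s: 11.15
eef_pos: [621.1, 52.8, 244.1]
eef_rot: [0.986, 0.164, 0.0, 0.0]
wrist_force: [-1.1, -1.3, 0.5]
grip_width: 17.2
```

```bash
python3 go.py 623.2 54.5 250 67|head -1
```

```text
t 11.15 pos [621.08  52.8  244.08] yaw 18.88 F [-1.07 -1.32  0.48] T [-0.192  0.141  0.161] grip 17.2 q [ 0.07  0.39  1.43 -0.    1.33 -0.26]
```

Emit:
step_arm --pt "0 0 0.02 -0.005 0 0 0.5" --pt "0 0 0.03 -0.008 0 0 0.5"

```text
time_s: 11.32
eef_pos: [621.0, 52.8, 244.1]
eef_rot: [0.989, 0.149, 0.0, 0.0]
wrist_force: [-1.3, -2.0, 0.4]
grip_width: 17.1
```

```bash
python3 go.py 623.2 54.5 250 67|head -1
```

```text
t 11.32 pos [620.99  52.76 244.05] yaw 17.16 F [-1.33 -2.02  0.36] T [-0.247  0.062  0.135] grip 17.1 q [ 0.07  0.39  1.43 -0.    1.33 -0.23]
```

Emit:
step_arm --pt "0 0 0.02 -0.005 0.015 0 0.5" --pt "0 0 0.03 -0.01 0.02 0 0.5"

```text
time_s: 11.48
eef_pos: [620.9, 52.6, 244.0]
eef_rot: [0.991, 0.134, 0.0, -0.0]
wrist_force: [-0.3, 0.4, -0.5]
grip_width: 17.1
```

```bash
python3 go.py 623.2 54.5 250 67|head -1
```

```text
t 11.48 pos [620.89  52.63 244.04] yaw 15.44 F [-0.26  0.39 -0.48] T [-0.203  0.087  0.141] grip 17.1 q [ 0.07  0.39  1.43  0.    1.33 -0.2 ]
```

Emit:
step_arm --pt "0 0 0.02 -0.005 0 0 0.5" --pt "0 0 0.03 -0.008 0 0 0.5"

```text
time_s: 11.65
eef_pos: [620.8, 52.6, 244.0]
eef_rot: [0.993, 0.119, 0.0, 0.0]
wrist_force: [0.3, -0.6, 0.1]
grip_width: 16.6
```

```bash
python3 go.py 623.2 54.5 250 67|head -1
```

```text
t 11.65 pos [620.8   52.6  244.04] yaw 13.72 F [ 0.27 -0.56  0.06] T [-0.158  0.014  0.148] grip 16.6 q [ 0.07  0.39  1.43  0.    1.33 -0.17]
```

Emit:
step_arm --pt "0 0 0.02 -0.005 0 0 0.5" --pt "0 0 0.03 -0.008 0 0 0.5"

```text
time_s: 11.82
eef_pos: [620.7, 52.6, 244.1]
eef_rot: [0.995, 0.105, 0.0, 0.0]
wrist_force: [0.3, -0.6, 1.1]
grip_width: 17.0
```

```bash
python3 go.py 623.2 54.5 250 67|head -1
```

```text
t 11.82 pos [620.73  52.57 244.07] yaw 12.0 F [ 0.33 -0.56  1.13] T [-0.134  0.023  0.183] grip 17.0 q [ 0.07  0.39  1.43  0.    1.33 -0.14]
```

Emit:
step_arm --pt "0 0 0.02 -0.005 0 0 0.5" --pt "0 0 0.03 -0.008 0 0 0.5"

```text
time_s: 11.98
eef_pos: [620.6, 52.5, 244.0]
eef_rot: [0.996, 0.09, 0.0, 0.0]
wrist_force: [-0.1, -0.9, 1.6]
grip_width: 16.8
```

```bash
python3 go.py 623.2 54.5 250 67|head -1
```

```text
t 11.98 pos [620.62  52.54 244.04] yaw 10.28 F [-0.06 -0.9   1.63] T [-0.156  0.011  0.173] grip 16.8 q [ 0.07  0.39  1.43 -0.    1.33 -0.11]
```

Emit:
step_arm --pt "0 0 0.015 -0.004 0 0 0.5" --pt "0 0 0.03 -0.008 0 -0.01 0.5"

```text
time_s: 12.15
eef_pos: [620.5, 52.5, 244.1]
eef_rot: [0.997, 0.075, 0.0, 0.0]
wrist_force: [0.6, -1.6, 1.2]
grip_width: 17.2
```

```bash
python3 go.py 623.2 54.5 250 67|head -1
```

```text
t 12.15 pos [620.52  52.52 244.08] yaw 8.56 F [ 0.59 -1.59  1.19] T [-0.129 -0.057  0.202] grip 17.2 q [ 0.07  0.39  1.43 -0.    1.33 -0.08]
```

Emit:
step_arm --pt "0 0 0.015 -0.004 0 0 0.5" --pt "0 0 0.03 -0.008 0 -0.01 0.5"

```text
time_s: 12.32
eef_pos: [620.4, 52.5, 244.1]
eef_rot: [0.998, 0.06, 0.0, 0.0]
wrist_force: [0.3, -0.6, 0.7]
grip_width: 16.8
```

```bash
python3 go.py 623.2 54.5 250 67|head -1
```

```text
t 12.32 pos [620.42  52.48 244.06] yaw 6.85 F [ 0.29 -0.6   0.71] T [-0.1   -0.037  0.12 ] grip 16.8 q [ 0.07  0.39  1.43 -0.    1.33 -0.05]
```

Emit:
step_arm --pt "0 0 0.015 -0.004 0 0 0.5" --pt "0 0 0.03 -0.008 0 0 0.5"

```text
time_s: 12.48
eef_pos: [620.3, 52.5, 244.1]
eef_rot: [0.999, 0.045, 0.0, 0.0]
wrist_force: [1.0, -1.1, 0.7]
grip_width: 17.2
```

```bash
python3 go.py 623.2 54.5 250 67|head -1
```

```text
t 12.48 pos [620.32  52.47 244.07] yaw 5.13 F [ 1.04 -1.1   0.66] T [-0.123 -0.096  0.206] grip 17.2 q [ 0.07  0.39  1.43 -0.    1.33 -0.02]
```

Emit:
step_arm --pt "0 0 0.01 -0.003 0 0 0.5" --pt "0 0 0.02 -0.005 0 0 0.5"

```text
time_s: 12.65
eef_pos: [620.3, 52.4, 244.0]
eef_rot: [0.999, 0.035, 0.0, 0.0]
wrist_force: [0.3, -0.6, -0.2]
grip_width: 17.3
```

```bash
python3 go.py 623.2 54.5 250 67|head -1
```

```text
t 12.65 pos [620.26  52.43 244.04] yaw 4.01 F [ 0.34 -0.61 -0.16] T [-0.12  -0.086  0.172] grip 17.3 q [ 0.07  0.39  1.43 -0.    1.33 -0.  ]
```

Emit:
step_arm --pt "0 0 0.01 -0.003 0 0 0.5" --pt "0 0 0.02 -0.005 0 0 0.5"

```text
time_s: 12.82
eef_pos: [620.2, 52.5, 244.0]
eef_rot: [1.0, 0.025, -0.0, 0.0]
wrist_force: [-0.3, -0.6, 1.0]
grip_width: 17.1
```

```bash
python3 go.py 623.2 54.5 250 67|head -1
```

```text
t 12.82 pos [620.18  52.45 244.04] yaw 2.87 F [-0.29 -0.65  1.  ] T [-0.123 -0.049  0.147] grip 17.1 q [ 0.07  0.39  1.43 -0.    1.33  0.02]
```

Emit:
step_arm --pt "0 0 0.01 -0.003 0 0 0.5" --pt "0 0 0.02 -0.005 0 0 0.5"

```text
time_s: 12.98
eef_pos: [620.1, 52.5, 244.1]
eef_rot: [1.0, 0.015, 0.0, 0.0]
wrist_force: [0.6, -0.5, -0.1]
grip_width: 16.9
```

```bash
python3 go.py 623.2 54.5 250 67|head -1
```

```text
t 12.98 pos [620.13  52.46 244.07] yaw 1.72 F [ 0.6  -0.47 -0.06] T [-0.198 -0.077  0.194] grip 16.9 q [ 0.07  0.39  1.43 -0.    1.33  0.04]
```

Emit:
step_arm --pt "0 0 0.01 -0.003 0 0 0.5" --pt "0 0 0.02 -0.005 0 0 0.5"

```text
time_s: 13.15
eef_pos: [620.0, 52.4, 244.0]
eef_rot: [1.0, 0.005, -0.0, 0.0]
wrist_force: [-0.1, -1.1, 0.6]
grip_width: 17.0
```

```bash
python3 go.py 623.2 54.5 250 67|head -1
```

```text
t 13.15 pos [620.04  52.44 244.05] yaw 0.57 F [-0.08 -1.08  0.6 ] T [-0.176 -0.077  0.185] grip 17.0 q [ 0.07  0.39  1.43 -0.    1.33  0.06]
```

Emit:
step_arm --pt "0 0 0.01 -0.003 0 0 0.5" --pt "0 0 0.02 -0.005 0 0 0.5"

```text
time_s: 13.32
eef_pos: [620.0, 52.4, 244.1]
eef_rot: [1.0, -0.005, -0.0, 0.0]
wrist_force: [0.7, 0.4, 0.3]
grip_width: 17.2
```

```bash
python3 go.py 623.2 54.5 250 67|head -1
```

```text
t 13.32 pos [619.99  52.43 244.05] yaw -0.57 F [0.74 0.38 0.25] T [-0.166 -0.062  0.089] grip 17.2 q [ 0.07  0.39  1.43 -0.    1.33  0.08]
```

Emit:
step_arm --pt "0 0 0.01 -0.003 0 0 0.5" --pt "0 0 0.02 -0.005 0 0 0.5"

```text
time_s: 13.48
eef_pos: [619.9, 52.4, 244.1]
eef_rot: [1.0, -0.015, -0.0, 0.0]
wrist_force: [-0.7, -0.7, 0.8]
grip_width: 17.1
```

```bash
python3 go.py 623.2 54.5 250 67|head -1
python3 - <<'E'
from h import *
from station import viewer
d=viewer.get_image("wrist");cv2.imwrite("pics/w8.png",d["frame"][:,:,::-1])
E
```

```text
t 13.48 pos [619.94  52.43 244.06] yaw -1.72 F [-0.66 -0.75  0.84] T [-0.107 -0.063  0.168] grip 17.1 q [ 0.07  0.39  1.43 -0.    1.33  0.1 ]
```

View pics/w8.png

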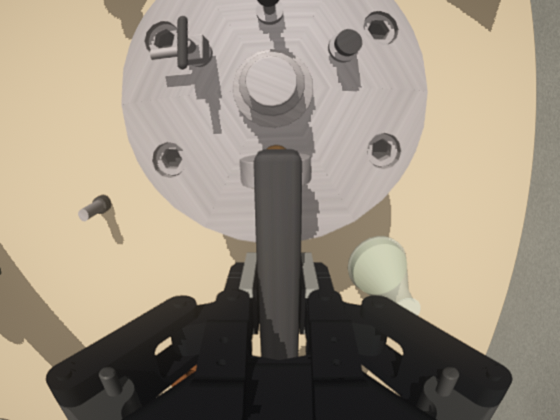

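The wrist view shows the handle still square in the jaws (278,150 to 280,360), so there is no slip. I'll keep turning.

Emit:
step_arm --pt "0 0 0.01 -0.003 0 0 0.5" --pt "0 0 0.02 -0.005 0 0 0.5"

```text
time_s: 13.7
eef_pos: [619.9, 52.4, 244.1]
eef_rot: [1.0, -0.025, -0.0, 0.0]
wrist_force: [1.4, -1.0, -0.9]
grip_width: 17.1
```

```bash
python3 go.py 623.2 54.5 250 67|head -1
```

```text
t 13.7 pos [619.9   52.43 244.07] yaw -2.86 F [ 1.37 -0.96 -0.88] T [-0.118 -0.097  0.151] grip 17.1 q [ 0.07  0.39  1.43 -0.    1.33  0.12]
```

Emit:
step_arm --pt "0 0 0.01 -0.003 0 0 0.5" --pt "0 0 0.02 -0.005 0 0 0.5"

```text
time_s: 13.87
eef_pos: [619.9, 52.4, 244.1]
eef_rot: [0.999, -0.035, -0.0, 0.0]
wrist_force: [0.7, -0.9, 0.3]
grip_width: 17.0
```

```bash
python3 go.py 623.2 54.5 250 67|head -1
```

```text
t 13.87 pos [619.85  52.44 244.06] yaw -4.01 F [ 0.69 -0.92  0.25] T [-0.184 -0.031  0.099] grip 17.0 q [ 0.07  0.39  1.43 -0.    1.33  0.14]
```

Emit:
step_arm --pt "0 0 0.01 -0.003 0 0 0.5" --pt "0 0 0.02 -0.005 0 0 0.5"

```text
time_s: 14.03
eef_pos: [619.8, 52.5, 244.1]
eef_rot: [0.999, -0.045, -0.0, 0.0]
wrist_force: [0.5, -0.2, -0.5]
grip_width: 16.7
```

```bash
python3 go.py 623.2 54.5 250 67|head -1
```

```text
t 14.03 pos [619.8   52.45 244.05] yaw -5.16 F [ 0.48 -0.19 -0.46] T [-0.172 -0.099  0.15 ] grip 16.7 q [ 0.07  0.39  1.43 -0.    1.33  0.16]
```

Emit:
step_arm --pt "0 0 0.01 -0.003 0 0 0.5" --pt "0 0 0.02 -0.005 0 0 0.5"

```text
time_s: 14.2
eef_pos: [619.7, 52.4, 244.1]
eef_rot: [0.998, -0.055, -0.0, 0.0]
wrist_force: [-0.1, -1.2, 0.1]
grip_width: 17.3
```

```bash
python3 go.py 623.2 54.5 250 67|head -1
```

```text
t 14.2 pos [619.7   52.44 244.05] yaw -6.31 F [-0.06 -1.16  0.07] T [-0.156 -0.093  0.171] grip 17.3 q [ 0.07  0.39  1.43 -0.    1.33  0.18]
```

Emit:
step_arm --pt "0 0 0.01 -0.003 0 0 0.5" --pt "0 0 0.02 -0.005 0 0 0.5"

```text
time_s: 14.37
eef_pos: [619.7, 52.4, 244.1]
eef_rot: [0.998, -0.065, -0.0, 0.0]
wrist_force: [0.7, -1.3, -0.2]
grip_width: 17.2
```

```bash
python3 go.py 623.2 54.5 250 67|head -1
```

```text
t 14.37 pos [619.68  52.43 244.08] yaw -7.45 F [ 0.72 -1.28 -0.2 ] T [-0.175 -0.034  0.136] grip 17.2 q [ 0.07  0.39  1.43 -0.    1.33  0.2 ]
```

Emit:
step_arm --pt "0 0 0.01 -0.003 0 0 0.5" --pt "0 0 0.02 -0.005 0 0 0.5"

```text
time_s: 14.53
eef_pos: [619.6, 52.5, 244.1]
eef_rot: [0.997, -0.075, -0.0, 0.0]
wrist_force: [0.2, -0.2, -0.3]
grip_width: 16.6
```

```bash
python3 go.py 623.2 54.5 250 67|head -1
```

```text
t 14.53 pos [619.61  52.46 244.06] yaw -8.59 F [ 0.23 -0.22 -0.27] T [-0.224 -0.011  0.215] grip 16.6 q [ 0.07  0.39  1.43 -0.    1.33  0.22]
```

Emit:
step_arm --pt "0 0 0.01 -0.003 0 0 0.5" --pt "0 0 0.02 -0.005 0 0 0.5"

```text
time_s: 14.7
eef_pos: [619.6, 52.5, 244.1]
eef_rot: [0.996, -0.085, -0.0, 0.0]
wrist_force: [-0.2, -0.5, -0.4]
grip_width: 16.9
```

```bash
python3 go.py 623.2 54.5 250 67|head -1
```

```text
t 14.7 pos [619.56  52.46 244.08] yaw -9.73 F [-0.19 -0.54 -0.35] T [-0.151  0.072  0.211] grip 16.9 q [ 0.07  0.39  1.43 -0.    1.33  0.24]
```

Emit:
step_arm --pt "0 0 0.01 -0.003 0 0 0.5" --pt "0 0 0.02 -0.005 0 0 0.5"

```text
time_s: 14.87
eef_pos: [619.5, 52.5, 244.1]
eef_rot: [0.996, -0.095, -0.0, 0.0]
wrist_force: [0.0, -1.1, -0.4]
grip_width: 17.0
```

```bash
python3 go.py 623.2 54.5 250 67|head -1
```

```text
t 14.87 pos [619.51  52.48 244.06] yaw -10.87 F [ 0.02 -1.13 -0.44] T [-0.159  0.032  0.278] grip 17.0 q [ 0.07  0.39  1.43 -0.    1.33  0.26]
```

Torque is starting to climb (0.21, then 0.28 N m), so I'll use smaller steps.

Emit:
step_arm --pt "0 0 0.01 -0.003 0 0 0.5"

```text
time_s: 14.95
eef_pos: [619.5, 52.5, 244.1]
eef_rot: [0.995, -0.1, -0.0, 0.0]
wrist_force: [-0.2, -1.0, 0.4]
grip_width: 16.7
```

```bash
python3 go.py 623.2 54.5 250 67|head -1
```

```text
t 14.95 pos [619.5   52.48 244.09] yaw -11.44 F [-0.16 -0.97  0.4 ] T [-0.208  0.092  0.378] grip 16.7 q [ 0.07  0.39  1.43 -0.    1.33  0.27]
```

Emit:
step_arm --pt "0 0 0.01 -0.003 0 0 0.5"

```text
time_s: 15.03
eef_pos: [619.5, 52.5, 244.1]
eef_rot: [0.995, -0.105, -0.0, 0.0]
wrist_force: [-0.6, -0.9, -0.2]
grip_width: 17.2
```

```bash
python3 go.py 623.2 54.5 250 67|head -1
```

```text
t 15.03 pos [619.47  52.52 244.08] yaw -12.01 F [-0.6  -0.88 -0.21] T [-0.23  -0.023  0.469] grip 17.2 q [ 0.07  0.39  1.43 -0.    1.32  0.28]
```

Emit:
step_arm --pt "0 0 0.008 -0.002 0 0 0.5" --pt "0 0 0.008 -0.002 0 0 0.5" --pt "0 0 0.008 -0.002 0 0 0.5"

```text
time_s: 15.28
eef_pos: [619.4, 52.5, 244.1]
eef_rot: [0.994, -0.108, -0.0, 0.0]
wrist_force: [-0.4, -0.7, -0.6]
grip_width: 16.7
```

```bash
python3 go.py 623.2 54.5 250 67|head -1
```

```text
t 15.28 pos [619.44  52.51 244.09] yaw -12.42 F [-0.36 -0.66 -0.56] T [-0.177  0.057  0.464] grip 16.7 q [ 0.07  0.39  1.43 -0.    1.32  0.28]
```

Emit:
step_arm --pt "0 0 0.012 -0.003 0 0 0.5" --pt "0 0 0.012 -0.003 0 0 0.5" --pt "0 0 0.012 -0.003 0 0 0.5"

```text
time_s: 15.53
eef_pos: [619.4, 52.5, 244.1]
eef_rot: [0.993, -0.114, -0.0, 0.0]
wrist_force: [0.9, -0.6, 0.2]
grip_width: 17.2
```

```bash
python3 go.py 623.2 54.5 250 67|head -1
```

```text
t 15.53 pos [619.42  52.52 244.09] yaw -13.12 F [ 0.9  -0.64  0.19] T [-0.148  0.09   0.444] grip 17.2 q [ 0.07  0.39  1.43 -0.    1.32  0.3 ]
```

Emit:
step_arm --pt "0 0 0.015 -0.004 0 0 0.5" --pt "0 0 0.015 -0.004 0 0 0.5"

```text
time_s: 15.7
eef_pos: [619.4, 52.5, 244.1]
eef_rot: [0.993, -0.122, -0.0, 0.0]
wrist_force: [-0.5, -1.0, 0.4]
grip_width: 16.7
```

```bash
python3 go.py 623.2 54.5 250 67|head -1
python3 - <<'E'
from h import *
from station import viewer
d=viewer.get_image("wrist");cv2.imwrite("pics/w9.png",cv2.resize(d["frame"][140:380,180:380,::-1],None,fx=2.5,fy=2.5))
E
python3 go.py 623.2 54.5 250 67|head -1
```

```text
t 15.7 pos [619.38  52.54 244.05] yaw -14.01 F [-0.55 -1.02  0.44] T [-0.208  0.067  0.488] grip 16.7 q [ 0.07  0.39  1.43 -0.    1.32  0.31]
t 15.75 pos [619.38  52.53 244.08] yaw -13.99 F [-0.37 -0.5  -0.75] T [-0.158  0.054  0.558] grip 16.9 q [ 0.07  0.39  1.43 -0.    1.32  0.31]
```

View pics/w9.png

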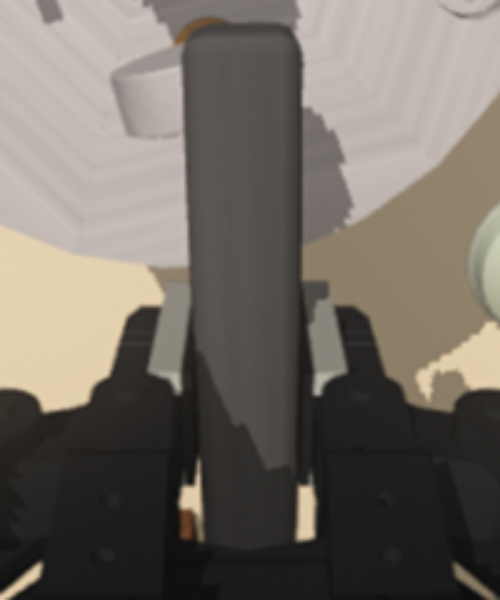

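The moment is about 0.5–0.55 N m, so the screw is tight. I'll ease off within the hexagon play and lift straight out.

Emit:
step_arm --pt "0 0 -0.02 0.005 0 0 0.5" --pt "0 0 -0.04 0.01 0 0 0.5" --pt "0 0 -0.07 0.018 0 0 0.5" --pt "0 0 -0.07 0.018 0 0 0.5"

```text
time_s: 16.08
eef_pos: [619.6, 52.4, 244.1]
eef_rot: [0.996, -0.087, -0.0, -0.0]
wrist_force: [-0.1, 0.2, 0.5]
grip_width: 16.8
```

```bash
python3 go.py 623.2 54.5 250 67|head -1
```

```text
t 16.08 pos [619.59  52.44 244.05] yaw -9.93 F [-0.09  0.18  0.53] T [-0.13   0.108  0.258] grip 16.8 q [0.07 0.39 1.43 0.   1.33 0.24]
```

Emit:
step_arm --pt "0 0 -0.02 0.005 0 0 0.5" --pt "0 0 -0.035 0.01 0 0 0.5" --pt "0 0 -0.035 0.01 0 0 0.5"

```text
time_s: 16.33
eef_pos: [619.7, 52.4, 244.1]
eef_rot: [0.998, -0.069, -0.0, -0.0]
wrist_force: [-0.4, -0.9, -0.8]
grip_width: 17.3
```

```bash
python3 go.py 623.2 54.5 250 67|head -1
```

```text
t 16.33 pos [619.68  52.44 244.08] yaw -7.95 F [-0.37 -0.91 -0.83] T [-0.145  0.084  0.106] grip 17.3 q [0.07 0.39 1.43 0.   1.33 0.2 ]
```

Emit:
step_arm --pt "0 0 -0.015 0.004 0 -0.05 0.5" --pt "0 0 -0.015 0.004 0 -0.2 0.5" --pt "0 0 -0.015 0.004 0 -0.5 0.5" --pt "0 0 -0.015 0.004 0 -1.0 0.5" --pt "0 0 -0.015 0.004 0 -1.6 0.5"

```text
time_s: 16.75
eef_pos: [619.4, 52.7, 260.2]
eef_rot: [0.998, -0.062, -0.001, -0.0]
wrist_force: [-0.3, -1.0, -4.2]
grip_width: 17.1
```

Emit:
step_arm --pt "0 0 0 0 0 -1 0.5" --pt "0 0 0 0 0 -2.2 0.5" --pt "0 0 0 0 0 -3 0.5" --pt "0 0 0 0 0 -3.4 0.5" --pt "0 0 0 0 0 -3.4 0.5"

```text
time_s: 17.17
eef_pos: [620.2, 52.5, 296.2]
eef_rot: [0.998, -0.062, 0.002, -0.0]
wrist_force: [0.6, -0.2, -3.9]
grip_width: 16.9
```

```bash
python3 go.py 550 -80 297 67
```

```text
t 17.17 pos [620.23  52.55 296.2 ] yaw -7.11 F [ 0.57 -0.23 -3.9 ] T [-0.004 -0.04  -0.042] grip 16.9 q [0.07 0.36 1.34 0.   1.44 0.19]
row [ 0.0016 -0.0033 -1.2934] [-5.329 14.022 -0.107]
```

Emit:
step_arm --pt "0 0 -0.1 -0.8 2 0 0.5" --pt "0 0 -0.22 -2 5 0 0.5" --pt "0 0 -0.34 -3.2 8 0 0.5" --pt "0 0 -0.46 -4.3 11 0 0.5" --pt "0 0 -0.58 -5.3 14 0 0.5"

```text
time_s: 17.58
eef_pos: [548.5, -80.8, 293.7]
eef_rot: [0.973, 0.229, -0.001, -0.0]
wrist_force: [-0.3, 0.3, -4.7]
grip_width: 16.7
```

```bash
python3 go.py 491.2 -212.4 297 67
```

```text
t 17.58 pos [548.47 -80.82 293.74] yaw 26.5 F [-0.28  0.34 -4.65] T [-0.049 -0.034 -0.051] grip 16.7 q [-0.17  0.25  1.5  -0.    1.39 -0.63]
row [-8.000e-04  7.000e-04 -7.069e-01] [-10.997   9.22   -0.321]
```

Emit:
step_arm --pt "0 0 -0.12 -2.5 2.1 0 0.5" --pt "0 0 -0.24 -5 4.2 0 0.5" --pt "0 0 -0.36 -7.5 6.3 0 0.5" --pt "0 0 -0.48 -9.5 8 -0.2 0.5" --pt "0 0 -0.6 -11 9.2 -0.3 0.5"

```text
time_s: 18.0
eef_pos: [490.1, -212.9, 297.0]
eef_rot: [0.863, 0.506, -0.001, 0.0]
wrist_force: [0.3, 0.5, -3.9]
grip_width: 17.0
```

Emit:
step_arm --pt "0 0 -0.105 0 0 0 0.5" --pt "0 0 -0.105 0 0 0 0.5" --pt "0 0 -0.105 0 0 0 0.5" --pt "0 0 -0.105 0 0 0 0.5" --pt "0 0 -0.105 0 0 0 0.5"

```text
time_s: 18.42
eef_pos: [491.8, -210.3, 297.0]
eef_rot: [0.836, 0.548, -0.0, -0.0]
wrist_force: [-0.4, -1.0, -4.4]
grip_width: 17.2
```

```bash
python3 go.py 491.2 -212.4 175 67
```

```text
t 18.42 pos [ 491.77 -210.27  296.96] yaw 66.5 F [-0.42 -1.01 -4.4 ] T [-0.023  0.019  0.037] grip 17.2 q [-0.43  0.22  1.54  0.    1.38 -1.59]
row [-0.0003 -0.0001 -0.0088] [-0.219  0.036 12.196]
```

Emit:
step_arm --pt "0 0 -0.009 -0.1 0.02 2 0.5" --pt "0 0 -0.009 -0.2 0.035 5.5 0.5" --pt "0 0 -0.009 -0.22 0.035 9 0.5" --pt "0 0 -0.009 -0.22 0.035 11.3 0.5" --pt "0 0 -0.009 -0.22 0.035 12 0.5"

```text
time_s: 18.83
eef_pos: [488.8, -211.4, 172.9]
eef_rot: [0.834, 0.552, -0.002, -0.004]
wrist_force: [-0.1, 1.1, -4.8]
grip_width: 16.8
```

Emit:
step_arm --pt "0 0 0 0 0 0 0.5" --pt "0 0 0 0 0 0 0.5" --pt "0 0 0 0 0 0 0.5" --pt "0 0 0 0 0 0 0.5" --pt "0 0 0 0 0 0 0.5"

```text
time_s: 19.25
eef_pos: [491.8, -213.4, 178.7]
eef_rot: [0.834, 0.552, 0.001, 0.001]
wrist_force: [0.5, -0.2, -3.9]
grip_width: 17.0
```

```bash
python3 go.py 491.2 -212.4 163 67
python3 - <<'E'
from h import *
from go import R
from station import viewer,manip
s=manip.state();Rm=R.from_quat(s["eef_rot"]).as_matrix();p=s["eef_pos"];tip=p+Rm@[0,-2.6,92.9];print(tip)
d=viewer.get_image("side");pickle.dump(d,open("side10.pkl","wb"));print(proj(d,tip),proj(d,(488.8,-211.3,65)),proj(d,p+Rm@[0,-2.6,-17.1]))
cv2.imwrite("pics/side10.png",cv2.resize(d["frame"][265:340,240:340,::-1],None,fx=8,fy=8,interpolation=cv2.INTER_CUBIC))
E
```

```text
t 19.25 pos [ 491.85 -213.44  178.7 ] yaw 67.03 F [ 0.55 -0.2  -3.85] T [ 0.006 -0.018  0.039] grip 17.0 q [-0.43  0.3   1.74 -0.    1.1  -1.6 ]
row [0.0032 0.0002 0.0006] [ 0.071 -0.105  1.57 ]
[ 489.72128969 -212.5602341    85.79504668]
[285.68355566 312.3092454 ] [285.34454607 317.68714337] [284.40482281 278.76048868]
```

View pics/side10.png

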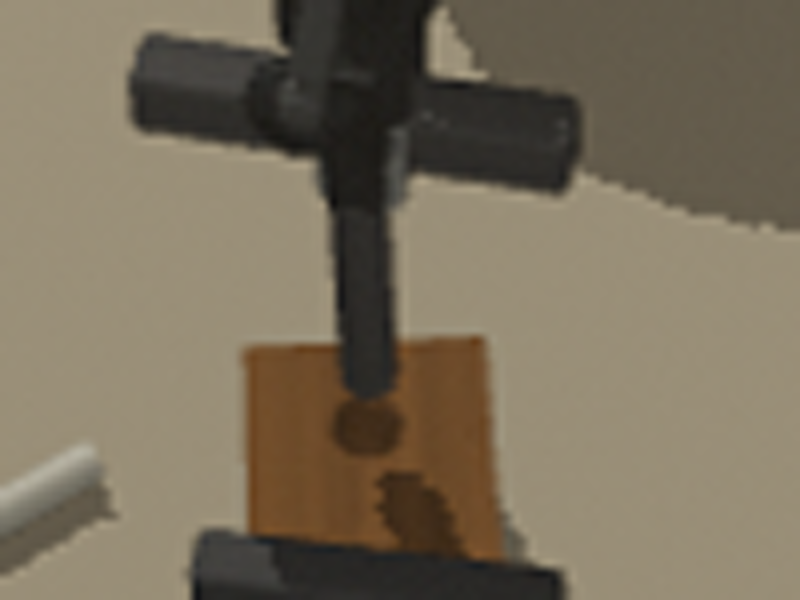

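The side view shows the tip at (369,395), directly above the hole at (367,427). I'll apply the small correction and lower slowly.

Emit:
step_arm --pt "0 0 0 0.03 -0.05 0.5 0.5" --pt "0 0 0 0.07 -0.1 1.0 0.5" --pt "0 0 0 0.07 -0.1 1.4 0.5" --pt "0 0 0 0.07 -0.1 1.6 0.5" --pt "0 0 0 0.07 -0.1 1.6 0.5"

```text
time_s: 19.72
eef_pos: [489.9, -211.9, 160.2]
eef_rot: [0.834, 0.552, -0.001, -0.001]
wrist_force: [-1.1, 0.5, -4.4]
grip_width: 16.7
```

Emit:
step_arm --pt "0 0 0 0 0 0 0.5" --pt "0 0 0 0 0 0 0.5" --pt "0 0 0 0 0 0 0.5" --pt "0 0 0 0 0 0 0.5"

```text
time_s: 20.05
eef_pos: [490.5, -212.2, 161.3]
eef_rot: [0.834, 0.552, 0.0, 0.0]
wrist_force: [-0.9, -0.6, -4.4]
grip_width: 16.9
```

```bash
python3 go.py 491.2 -212.4 150 67
```

```text
t 20.05 pos [ 490.52 -212.17  161.3 ] yaw 67.04 F [-0.85 -0.65 -4.41] T [ 0.057 -0.011 -0.014] grip 16.9 q [-0.43  0.31  1.76 -0.    1.06 -1.6 ]
row [0.0005 0.0001 0.0006] [0.005 0.071 1.13 ]
```

Emit:
step_arm --pt "0 0 0 0 0.05 0.2 0.5" --pt "0 0 0 0 0.05 0.4 0.5" --pt "0 0 0 0 0.05 0.6 0.5" --pt "0 0 0 0 0.05 0.8 0.5" --pt "0 0 0 0 0.05 1.0 0.5"

```text
time_s: 20.47
eef_pos: [490.8, -212.2, 150.8]
eef_rot: [0.834, 0.552, -0.0, -0.0]
wrist_force: [-0.3, 0.3, -3.7]
grip_width: 16.9
```

```bash
python3 go.py 491.2 -212.4 150 67
```

```text
t 20.47 pos [ 490.75 -212.25  150.78] yaw 67.04 F [-0.3   0.26 -3.68] T [-0.023 -0.037  0.025] grip 16.9 q [-0.43  0.32  1.78 -0.    1.04 -1.6 ]
row [-0.0003  0.0001  0.0006] [0.003 0.047 0.078]
```

Emit:
step_arm --pt "0 0 0 0 0 0.2 0.5" --pt "0 0 0 0 0 0.4 0.5" --pt "0 0 0 0 0 0.6 0.5" --pt "0 0 0 0 0 0.8 0.5" --pt "0 0 0 0 0 1.0 0.5"

```text
time_s: 20.88
eef_pos: [490.9, -212.3, 140.9]
eef_rot: [0.834, 0.552, 0.0, 0.0]
wrist_force: [0.4, -0.4, -5.0]
grip_width: 16.9
```

```bash
python3 go.py 491.2 -212.4 103 67
```

```text
t 20.88 pos [ 490.88 -212.3   140.93] yaw 67.04 F [ 0.43 -0.39 -5.  ] T [-0.007  0.021 -0.035] grip 16.9 q [-0.43  0.33  1.79 -0.    1.02 -1.6 ]
row [0.0001 0.0001 0.0007] [3.000e-03 3.300e-02 3.793e+00]
```

It went into the hole freely, with the tip about 17 mm down. Continuing.

Emit:
step_arm --pt "0 0 0 0 0 0.5 0.5" --pt "0 0 0 0 0 1.2 0.5" --pt "0 0 0 0 0 1.9 0.5" --pt "0 0 0 0 0 2.5 0.5" --pt "0 0 0 0 0 2.8 0.5"

```text
time_s: 21.3
eef_pos: [490.5, -212.1, 111.9]
eef_rot: [0.834, 0.552, -0.0, -0.001]
wrist_force: [0.1, -0.6, -3.0]
grip_width: 16.9
```

Emit:
step_arm --pt "0 0 0 0 0 0.3 0.5" --pt "0 0 0 0 0 0.6 0.5" --pt "0 0 0 0 0 0.8 0.5" --pt "0 0 0 0 0 0.9 0.5" --pt "0 0 0 0 0 0.9 0.5"

```text
time_s: 21.72
eef_pos: [490.8, -212.3, 104.0]
eef_rot: [0.834, 0.552, -0.0, -0.0]
wrist_force: [-0.2, 0.3, -4.8]
grip_width: 16.8
```

```bash
python3 go.py 491.2 -212.4 103 67
```

```text
t 21.72 pos [ 490.79 -212.25  103.96] yaw 67.04 F [-0.19  0.31 -4.84] T [ 0.011 -0.057 -0.001] grip 16.8 q [-0.43  0.37  1.84 -0.    0.93 -1.6 ]
row [-0.0002  0.0001  0.0007] [0.002 0.044 0.096]
```

Emit:
step_arm --pt "0 0 0 0 0 0.08 0.5" --pt "0 0 0 0 0 0.08 2.2" --pt "0 0 0 0 0 0.08 3" --pt "0 0 0 0 0 0.08 4.5" --pt "0 0 0 0 0 0.08 4.5"

```text
time_s: 22.13
eef_pos: [491.3, -212.5, 104.0]
eef_rot: [0.834, 0.552, 0.0, 0.001]
wrist_force: [0.1, 0.6, -0.1]
grip_width: 45.0
```

Emit:
step_arm --pt "0 0 0 0 0 0 4.5" --pt "0 0 0 0 0 -1.5 4.5" --pt "0 0 0 0 0 -4 4.5" --pt "0 0 0 0 0 -7 4.5" --pt "0 0 0 0 0 -10 4.5"

```text
time_s: 22.55
eef_pos: [490.5, -212.1, 204.2]
eef_rot: [0.834, 0.552, -0.0, -0.0]
wrist_force: [0.2, 0.3, 0.3]
grip_width: 44.9
```

Emit:
step_arm --pt "0 0 0 0 0 -3 4.5" --pt "0 0 0 0 0 -5 4.5" --pt "0 0 0 0 0 -5 4.5" --pt "0 0 0 0 0 -5 4.5" --pt "0 0 0 0 0 -5 4.5"

```text
time_s: 22.97
eef_pos: [490.2, -212.0, 252.4]
eef_rot: [0.834, 0.552, -0.0, -0.001]
wrist_force: [0.8, 0.8, -0.2]
grip_width: 45.1
```

```bash
python3 go.py 491.2 -212.4 103 67
python3 - <<'E'
from h import *
from station import viewer
d=viewer.get_image("side");pickle.dump(d,open("side11.pkl","wb"));w=viewer.get_image("wrist")
cv2.imwrite("pics/f.png",np.hstack([cv2.resize(d["frame"][230:420,215:375,::-1],(400,475)),cv2.resize(w["frame"][100:290,120:280+40,::-1],(400,475))]))
e=pickle.load(open("side0.pkl","rb"))
for im in (e,d):
    P=cloud(im);g=P[288:330,255:320].reshape(-1,3);q=g[(g[:,2]>124)&(g[:,2]<140)];print(len(q),q.mean(0),cv2.minAreaRect(np.float32(q[:,:2])))
E
```

```text
t 22.97 pos [ 490.23 -212.02  252.37] yaw 67.04 F [ 0.77  0.82 -0.22] T [ 0.025 -0.008 -0.051] grip 45.1 q [-0.43  0.24  1.62 -0.    1.28 -1.6 ]
row [-0.0017  0.      0.0006] [4.0000e-03 1.2900e-01 1.4937e+01]
441 [ 489.57091081 -214.74084353  129.52831105] ((489.78045654296875, -213.47976684570312), (19.585081100463867, 108.53858947753906), 66.92879486083984)
445 [ 487.57275324 -213.67888763  129.3797873 ] ((486.34478759765625, -211.87918090820312), (21.23968505859375, 109.15514373779297), 68.26325225830078)
```

View pics/f.png

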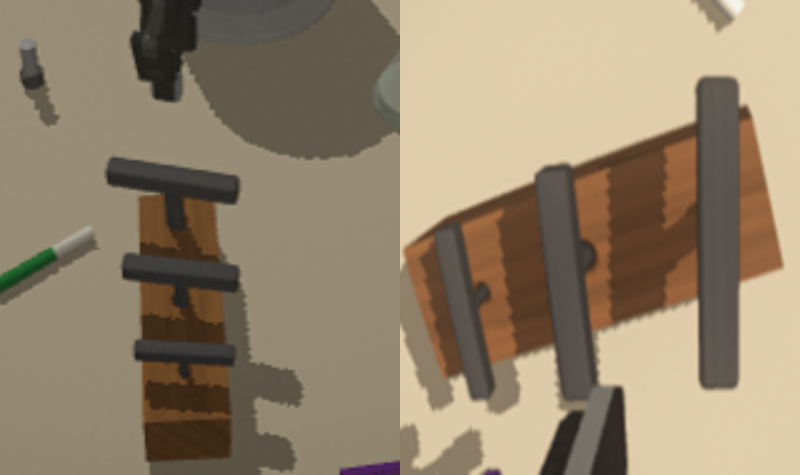

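Run:
```python
from station import manip
print(manip.job_done())
```

```text
the job is handed in; nothing more can be done
None
```

I took the largest key from the stand, seated it in the loose screw in front of the gauge, tightened the screw and put the key back in its own hole. The job is handed in, about 23 s in on the robot's clock, with no verdict reported.

- **Finding the flats:** The hexagon was already lined up when I lowered the key, so no search was needed. It went straight to the socket floor at about 151 mm, pressing with only a few newtons.
- **Tightening:** The turning moment sat at about 0.15 N m, the screw's drag, for most of the turn. It then climbed to about 0.5–0.55 N m, where I stopped, eased off inside the play and lifted out.
- **Last checks:** The key stands in its hole at its original height (top about 129.5 mm) and upright as far as the pictures show. The gripper is clear of it, and the neighbouring keys look undisturbed.
- **Not confirmed:** I could not see the screw's angle, so tightness rests on the moment reading alone. That reading held near 0.45 N m over about 0.02 rad before rising again, perhaps from about 1° of slip in the jaws. The side view also puts the handle about 3 mm from where it started, mostly along its length, which I take to be lean within the hole's clearance.

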